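# Load the pressing mould and clamp its end wall at the line

## Task

Tip all five roasted chunks from the prep tray into the mould, in front of its sliding end wall, and set the tray back down flat on the worktop, clear of the mould. Then bring the end wall up so that the front edge of its saddle is on the wax-pencil line, and, holding the wall there by its thumb lug, squeeze the cam lever fully closed against it. Finish with the lug and lever still pinched in the hand, the lever shut and the wall on the line; leave everything else on the bench where it is.

Things in the scene. Friction and masses are not known exactly. Their poses are not given: they have to be found in the camera images.
- mould: Stainless pressing mould fixed to the bench, 164 x 330 mm. Origin under its centre; y along its length, z up. Inside x -68 to 68, y -151 to 151 mm, open on top, floor 5 mm up, 4 mm walls, rims 60 mm up. The fixed end to press against is at -y. An aluminium clamp rail (x 72 to 84, z 46 to 60 mm) runs along the outside of the +x wall.
- end_wall (a joint): Position (m) of the sliding end wall along the mould's +y, 0 to 0.165; at 0 its front face is at mould y = -60 mm; smaller is nearer the fixed end. A steel plate across the mould, 58 mm up, carried by a saddle on the rail. Slides against about 1.2 N while the lever is open (so pushing on the open lever alone drives it towards +y); clamped to the rail, with about 20 N, by the shut lever.
- wall_edge (a point): Front edge of the saddle, on top of the clamp rail (60 mm above the bench), level with the front (-y) face of the sliding plate. Axes as the mould's: the chunks belong at its -y side.
- wax_line: Dark wax-pencil line, 2.5 mm wide, across the top of the clamp rail and down its outer face (fine engraved ticks lie on the outer face only). Origin mid-line on the rail's top, 60 mm above the bench; axes as the mould's. At the start it lies further towards -y than the wall.
- thumb_lug: Upright steel lug on the saddle, 8 mm thick (x), 44 mm long (y), standing from 67 to 100 mm above the bench. Origin in the middle of its ribbed face, which looks to -x, 84 mm above the bench; the lug lies at x 0 to 8 mm. Axes as the mould's. It moves with the sliding wall, its middle 52 mm behind (+y) the saddle's front edge.
- lever_blade: Upright blade of the cam lever, beside the lug (+x): 7 mm thick, 62 mm long, 70 to 98 mm above the bench, with an 11 mm bead at its free (+y) end. Origin at its middle; y along the blade, x outwards. Pivot 34 mm behind the origin, 26.6 mm off the lug's ribbed face. From that face to the blade's outside: 30 mm shut, about 60 mm at 0.55 rad. Pinch both from above.
- cam_lever (a joint): Cam lever angle (rad): 0 shut, parallel to the lug; at the start 0.46 to 0.55, swung out to +x; stays where left. A pinch over the blade's middle swings it from about 6 N; below 0.27 rad the clamp bites and 11 N or more shut it (20 N is safe). 4 N moves the wall without closing it. The lug cannot give way: as the lever shuts, the hand must follow towards the lug (-x) by half the closing travel.
- tray: Aluminium prep tray, 104 mm wide (x), 190 mm long (y), 0.28 kg, floor 4 mm thick. Origin under its centre. Side walls 18 mm tall; open at +y, where chunks slide off. At -y an upright back wall, 8 mm thick (y -95 to -87 mm), 104 mm wide, 50 mm tall, with a rolled bead along its top, is the handle; 40 mm in front of it are free of chunks.
- tray_lip (a point): Middle of the tray's open edge, on its floor (95 mm ahead of the tray's origin, 4 mm above its underside). Axes as the tray's.
- chunk0_mid (a point): Middle of a roast potato chunk 32 x 30 x 28 mm, 27 g, lying on the tray at the start. Slides on metal from a slope of about 20 to 23 degrees.
- chunk1_mid (a point): Middle of a beet chunk 36 x 26 x 26 mm, 27 g, lying on the tray at the start. Slides on metal from a slope of about 20 to 23 degrees.
- chunk2_mid (a point): Middle of a roast potato chunk 30 x 30 x 30 mm, 27 g, lying on the tray at the start. Slides on metal from a slope of about 20 to 23 degrees.
- chunk3_mid (a point): Middle of a round carrot chunk, 30 mm across the foot and 28 mm tall, 27 g, lying on the tray at the start. Slides on metal from a slope of about 20 to 23 degrees.
- chunk4_mid (a point): Middle of a beet chunk 34 x 28 x 27 mm, 27 g, lying on the tray at the start. Slides on metal from a slope of about 20 to 23 degrees.
- clip_jar: Amber glass jar 76 mm wide, 85 mm tall; origin under its centre. A bystander.
- squeeze_bottle: Squeeze bottle 54 mm wide, 160 mm tall; origin under its centre. A bystander.
- ramekin: White ramekin 80 mm wide, 40 mm tall; origin under its centre. A bystander.
- ring_cutter: Steel ring cutter 60 mm wide, 45 mm tall; origin under its centre. A bystander.
- tasting_spoon: Steel spoon 190 mm long, lying along its x axis; origin under its middle. A bystander.
- bowl: White bowl 130 mm wide, 50 mm tall; origin under its centre. A bystander.
- pepper_mill: Wooden pepper mill 54 mm wide, 150 mm tall; origin under its centre. A bystander.
Things that resemble listed ones, but are neither listed nor needed, are in the scene too. What is shaped like the tray but orange is not meant. Leave any blue or turquoise look-alike of the part that bears chunk0_mid alone.

How it is judged:
On the way, in this order (a step that is already met when the one before it is completed fails the run):
1. all five chunks lie in the mould, in front of the sliding wall (x of chunk0_mid in the frame of mould between -0.068 and 0.068 m and y of each of chunk0_mid, chunk1_mid, chunk2_mid, chunk3_mid, chunk4_mid in the frame of mould above -0.152 m and y of each of chunk0_mid, chunk1_mid, chunk2_mid, chunk3_mid, chunk4_mid in the frame of wall_edge below -0.005 m and z of chunk0_mid in the frame of mould between 0 and 0.065 m and x of chunk1_mid in the frame of mould between -0.068 and 0.068 m and z of chunk1_mid in the frame of mould between 0 and 0.065 m and x of chunk2_mid in the frame of mould between -0.068 and 0.068 m and z of chunk2_mid in the frame of mould between 0 and 0.065 m and x of chunk3_mid in the frame of mould between -0.068 and 0.068 m and z of chunk3_mid in the frame of mould between 0 and 0.065 m and x of chunk4_mid in the frame of mould between -0.068 and 0.068 m and z of chunk4_mid in the frame of mould between 0 and 0.065 m), for 0.2 s.
2. the tray is set down flat on the worktop and let go (height (world z) of tray between -0.008 and 0.008 m and angle between tray's own z axis and vertical below 0.08 rad and contact force between tray and the arm below 0.05 N and contact force between tray and the fingers below 0.05 N and linear speed of tray below 0.03 m/s), for 0.2 s.
3. the sliding wall stands with its saddle edge on the wax line, the lever still open (y of wall_edge in the frame of wax_line between -0.005 and 0.005 m and value of joint cam_lever above 0.3 rad), for 0.2 s.
At the end, for the whole second after the job is handed in: All five chunks in the mould ahead of the sliding wall, below the rim; tray flat on the worktop, untouched; saddle edge within 5 mm of the wax line; lever shut (under 0.06 rad); fingers still pinch both lug and blade (over 1 N each) (all of step 1 and all of step 2 and y of wall_edge in the frame of wax_line between -0.005 and 0.005 m and contact force between each of thumb_lug, lever_blade and the fingers above 1 N and value of joint cam_lever below 0.06 rad); the arm keeps its last pose, push and grip.
It fails at once if the lever is closed (under 0.25 rad) without a finger holding the thumb lug (value of joint cam_lever below 0.25 rad and contact force between thumb_lug and the fingers below 0.2 N).
It fails at once if a bystander (jar, bottle, ramekin, ring cutter, spoon, bowl or mill) is displaced by more than 25 mm (distance of any of clip_jar, squeeze_bottle, ramekin, ring_cutter, tasting_spoon, bowl, pepper_mill from where it was at the start of the episode above 0.025 m).
It also fails if it takes over 72 s, if anything falls off the work surface, if the arm or the gripper's body presses on something with over 40 N, if the wrist force passes 120 N, or if a joint passes its speed limit or range.

## Robot

A 6-joint arm with a two-finger parallel gripper is mounted at the origin on the work surface. World frame = base frame: x ahead of the robot, y to its left, z up, the work surface at z = 0. Lengths are in m, angles in rad, forces in N, time in s.
With the tool pointing down it reaches from about 0.425 to 0.95 m from the base axis. Payload 3.5 kg.
Tool frame: the origin (TCP) lies midway between the tips of the shut fingers; the grasp point (between the pads) lies 19 mm behind it; z points along the fingers, y is the direction in which the jaws open and shut (so a half turn about z gives the same grasp; the last joint's range is limited). The gripper opens to 85 mm and grips with 20 to 120 N. Pads are 22 mm wide; open, the fingers measure 114 mm over their backs; the gripper's body (76 mm by 85 mm) begins 54 mm behind the grasp point. The pads swing forward as they close: fully open they stand 13 mm farther back than shut.
Start: joints at [-1.324, 0.286, 1.577, -0, 1.279, -0.15], TCP at [0.261, -0.623, 0.205] pointing down, gripper open.
Joint ranges: [-2.77, 2.77], [-0.9, 2.22], [0.21, 2.48], [-1.53, 4.67], [0.24, 2.81], [-2.84, 2.84]. Speed limits (rad/s): [2.79, 2.79, 3.14, 3.14, 3.14, 3.14].

## Interface

Orientations are given as a unit quaternion [x, y, z, w].
In Python, from plant import * gives the robot as it stands.
- The arm moves only by the shell command python3 -m jog 'ROWS' [FORCE]. ROWS is a JSON object of lists of equal length, an entry for each row: "travel": the shift along the world's x, y, z in mm, a list of three; "dr": the turn, a rotation vector about the world's x, y, z in degrees, a list of three; "jaw": the closure in counts, from 0 (fully open) to 255 (shut). In form: {"travel": [[x, y, z], ...], "dr": [[wx, wy, wz], ...], "jaw": [jaw, ...]}. A call has 1 to 5 rows; each row shifts and turns the commanded pose from where the row before left it; what a row does not reach is not made up. A row lasts 1/12 s, in which the tool goes at most 41.7 mm and 7.16 degrees, less where a joint would pass 70% of its speed; a pose out of reach is approached as far as the arm can. A call is refused whole if a number of a shift passes 41.7 or a number of a turn 7.16, either way. A call with a gripper value outside its range is refused whole. The fingers move at their own pace and stop on an object; FORCE is the grip in N (left out, the last holds). Time passes only in rows, so rows that do not move let the fingers close. It gives the time, the measured TCP pose, the force and the opening at its end, in the units of the state.
- get_state(): the state, without advancing time (a new reading comes with each control period).
- read_camera(name): name is "scene" or "top" or "wrist"; returns the picture (400x640x3 uint8, red, green, blue); there is no depth.
- camera_info(name): a dict with "K" (3x3 intrinsics, pixels), "R" (3x3) and "t" (3): a world point X has camera coordinates R X + t; the wrist camera has in their place "mount" (4x4, takes a point from camera to tool coordinates, whose origin is the TCP and whose axes are the flange's). Camera axes: x right, y down, z forward; pixel columns grow to the right and rows downward; lengths in m; the calibration is good to about 2 mm. A picture is of the moment at which its call begins: read the wrist's pose just before it. camera_info takes no time and is no camera call.
- sign_off(): hands the job in, once; it reports no verdict.
The state is a dict: "time": time; "qpos": joint angles; "dq": joint speeds; "joint_efforts": joint torques, N m; "eef_pos": TCP position; "tcp_rot": TCP orientation; "contact_force": force on the tool from outside, world axes, zero at the start; "wrist_torque": the same for the moment, N m; "opening": opening from 0.0 (shut) to 1.0 (fully open).
Only numpy, scipy, OpenCV 4.12 (cv2) and the standard library are available. Lean on these libraries where they do the work, as an engineer would, in place of code of your own. Each camera call takes 0.05 s, during which the arm holds its last target. There are 200 camera calls.

## Working session

There is one attempt and no reset: what is moved stays moved. The work goes in short steps, Python scripts to look and compute and a shell command to move; the robot and the scene stay as the last step left them, time stands still between calls to the robot, and variables do not carry over. Pictures are saved under pics/ and viewed, about 8 in all and at most 12, crops included, and the job is handed in when it is done.

```bash
ls; mkdir -p pics; python3 - <<'E'
from plant import *
import cv2,numpy as np
for n in("scene","top"):
    cv2.imwrite(f"pics/{n}0.png",read_camera(n)[:,:,::-1]); c=camera_info(n); print(n,np.round(c["K"],1).tolist(),np.round(c["R"],4).tolist(),np.round(c["t"],4).tolist())
print(np.round(camera_info("wrist")["mount"],4).tolist(), camera_info("wrist")["K"])
s=get_state();print(s)
E
```

```text
pics
scene [[459.3, 0.0, 318.6], [0.0, 459.3, 191.2], [0.0, 0.0, 1.0]] [[-0.4175, 0.9086, -0.0083], [0.7199, 0.3252, -0.6132], [-0.5545, -0.262, -0.7899]] [0.1963, -0.317, 1.6554]
top [[478.7, 0.0, 314.1], [0.0, 478.7, 200.6], [0.0, 0.0, 1.0]] [[-0.0056, -1.0, -0.006], [-0.9917, 0.0063, -0.1281], [0.1282, 0.0053, -0.9917]] [0.0426, 0.5028, 1.4099]
[[0.0002, -0.9518, -0.3066, 0.0792], [1.0, 0.0, 0.0007, 0.0005], [-0.0006, -0.3066, 0.9518, -0.1696], [0.0, 0.0, 0.0, 1.0]] [[330.70334947   0.         319.83734923]
 [  0.         330.70334947 195.59572117]
 [  0.           0.           1.        ]]
{'time': 0.1, 'qpos': array([-1.32405025e+00,  2.87105664e-01,  1.57800739e+00,  3.82857578e-06,
        1.27859869e+00, -1.50026126e-01]), 'dq': array([-0.00081652, -0.0011    , -0.00411604, -0.00082272, -0.0014649 ,
       -0.00277596]), 'joint_efforts': array([ 5.68595406e-04, -4.07299769e+01, -2.93699348e+01, -1.34011707e-04,
        3.45781511e-03, -1.42725234e-06]), 'eef_pos': array([ 0.26070347, -0.62193008,  0.20347906]), 'tcp_rot': array([ 9.80385492e-01,  1.97086694e-01, -4.93893207e-05, -1.05839771e-03]), 'contact_force': array([ 0.70229315, -0.05535172,  0.30135974]), 'wrist_torque': array([ 0.01862582, -0.02416561,  0.08094928]), 'opening': 0.9971527444654112}
```

View pics/top0.png

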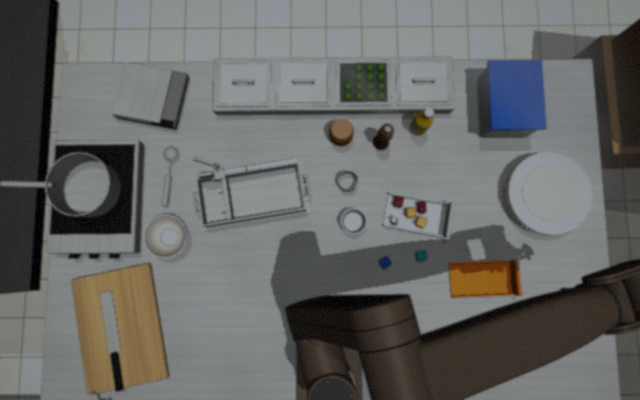

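View pics/scene0.png

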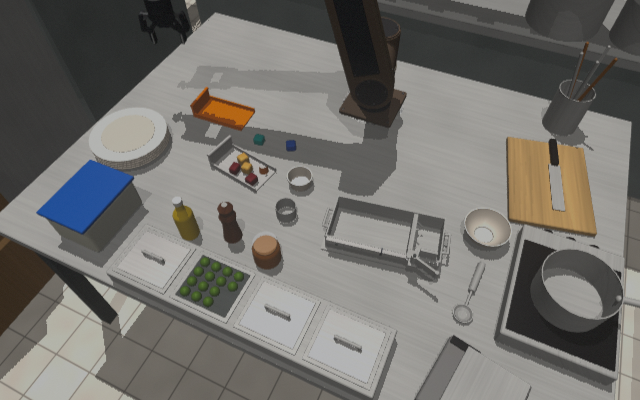

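The top view shows the mould at about px (252,193), with its sliding wall near column 225 and the lever at the upper left. The white prep tray with its chunks is at (417,213), handle to the right. The orange tray at (485,279) and the blue and teal cubes at (385,262) and (421,255) are decoys. I'll enlarge the mould and tray.

```bash
cat > h.py <<'E'
from plant import *
import cv2,numpy as np
from scipy.spatial.transform import Rotation as Ro
def pose(n,s=None):
    c=camera_info(n);K=np.array(c["K"])
    if n=="wrist":
        s=s or get_state();M=np.array(c["mount"]);Rt=Ro.from_quat(s["tcp_rot"]).as_matrix()
        Rw=Rt@M[:3,:3];C=Rt@M[:3,3]+s["eef_pos"]
    else: Rw=np.array(c["R"]).T;C=-Rw@np.array(c["t"])
    return K,Rw,C
def cast(p,px,z):
    K,Rw,C=p;px=np.atleast_2d(px).astype(float);d=np.c_[px,np.ones(len(px))]@np.linalg.inv(K).T@Rw.T
    return C+d*((z-C[2])/d[:,2])[:,None]
def proj(p,X):
    K,Rw,C=p;q=(np.atleast_2d(X)-C)@Rw@K.T;return q[:,:2]/q[:,2:]
def shot(n,name):
    s=get_state();im=read_camera(n)[:,:,::-1].copy();cv2.imwrite(f"pics/{name}.png",im);np.savez(f"pics/{name}.npz",*pose(n,s));return im,pose(n,s)
def load(name):
    d=np.load(f"pics/{name}.npz");return cv2.imread(f"pics/{name}.png"),tuple(d[k] for k in d.files)
E
python3 - <<'E'
from h import *
im=cv2.imread("pics/top0.png")
a=cv2.resize(im[152:234,186:316],None,fx=6,fy=6,interpolation=2)[:, :780]
sc=cv2.resize(im[190:245,375:460],None,fx=4,fy=4,interpolation=2)
o=np.zeros((492,780,3),np.uint8)
o[:492,:780]=a
cv2.imwrite("pics/c1.png",o)
p=pose("top")
print(np.round(cast(p,[[417,213],[449,204],[449,237]],0.0),3))
print(np.round(cast(p,[[252,193]],0.06),3))
E
```

```text
[[ 0.467 -0.275  0.   ]
 [ 0.494 -0.375  0.   ]
 [ 0.393 -0.37   0.   ]]
[[0.523 0.224 0.06 ]]
```

View pics/c1.png

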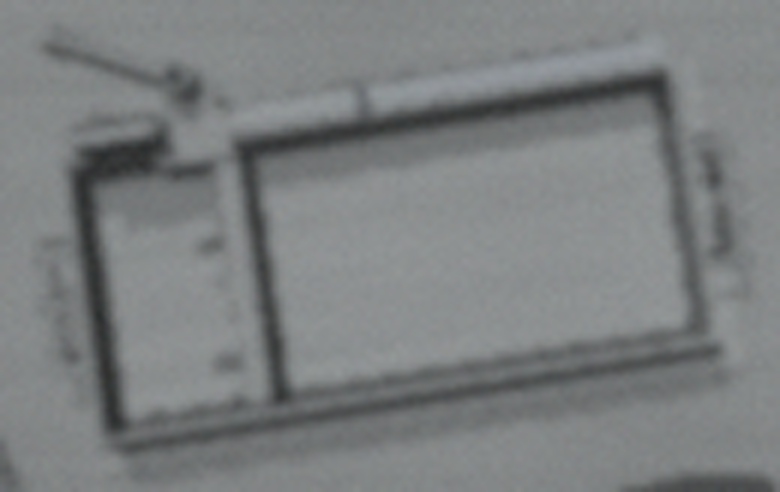

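The crop shows the wax line crossing the rail at crop (362,100), which is top px (246,169). The sliding plate and saddle front are near crop (240,125), px (226,173), and the lever is swung out at the upper left. The mould's +y points image-left and its yaw is about +9°. Next I'll move over the tray for a closer look.

```bash
python3 -m jog '{"travel":[[20,32,5],[20,32,5],[20,32,5],[20,32,5],[20,32,5]],"dr":[[0,0,-3.3],[0,0,-3.3],[0,0,-3.3],[0,0,-3.3],[0,0,-3.3]],"jaw":[0,0,0,0,0]}' 60
python3 -m jog '{"travel":[[20,32,5],[20,32,5],[20,32,5],[20,32,5],[0,0,0]],"dr":[[0,0,-3.3],[0,0,-3.3],[0,0,-3.3],[0,0,-3.3],[0,0,0]],"jaw":[100,100,100,100,100]}'
python3 -m jog '{"travel":[[0,0,0],[0,0,0]],"dr":[[0,0,0],[0,0,0]],"jaw":[140,140]}'
python3 - <<'E'
from h import *
shot("wrist","w1");print(get_state()["qpos"])
E
```

```text
time: 0.52
eef_pos: [0.3613, -0.4607, 0.2292]
tcp_rot: [0.999, 0.053, -0.0, -0.001]
contact_force: [1.1, -0.7, 0.7]
opening: 1.001
time: 0.93
eef_pos: [0.4438, -0.3296, 0.2507]
tcp_rot: [0.998, -0.059, 0.001, -0.001]
contact_force: [0.1, 0.5, -0.2]
opening: 0.604
time: 1.1
eef_pos: [0.4406, -0.3346, 0.2493]
tcp_rot: [0.998, -0.06, -0.0, 0.0]
contact_force: [0.0, 0.2, 0.2]
opening: 0.449
[-8.33748193e-01 -1.42035555e-02  1.82888811e+00 -5.28921267e-04
  1.32779897e+00  8.59050089e-01]
```

View pics/w1.png

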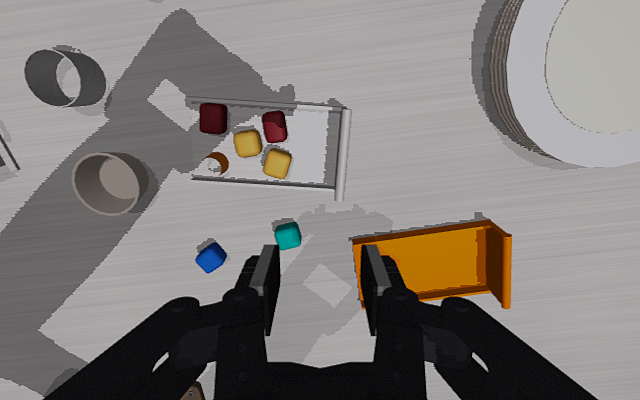

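The wrist view shows the aluminium tray with five chunks: beets at (213,118) and (275,126), potatoes at (247,143) and (277,163), and the carrot at (216,162). Its handle bead runs from (346,108) to (340,200). The orange tray at (430,265) and the blue and teal cubes at (211,257) and (287,235) are decoys, so I'm leaving them alone.

```bash
python3 - <<'E'
from h import *
im,p=load("w1")
h=cast(p,[[346,108],[340,200]],.052);print(np.round(h,4),"len",np.linalg.norm(h[0]-h[1]),"yaw",np.degrees(np.arctan2(*(h[0]-h[1])[[1,0]])), h.mean(0))
l=cast(p,[[192,103],[192,180]],.015);print(np.round(l,4), l.mean(0))
print(Ro.from_quat(get_state()["tcp_rot"]).as_matrix().round(4)[:,:2].T)
o=cv2.resize(im[85:215,180:370],None,fx=4,fy=4,interpolation=2);cv2.imwrite("pics/c2.png",o)
E
```

```text
[[ 0.4967 -0.3699  0.052 ]
 [ 0.3937 -0.353   0.052 ]] len 0.1043561165155206 yaw -9.356029340356907 [ 0.44522581 -0.3614356   0.052     ]
[[ 0.5218 -0.1931  0.015 ]
 [ 0.43   -0.1708  0.015 ]] [ 0.4759319  -0.18197648  0.015     ]
[[ 9.926e-01 -1.216e-01 -1.000e-03]
 [-1.216e-01 -9.926e-01 -2.000e-04]]
```

View pics/c2.png

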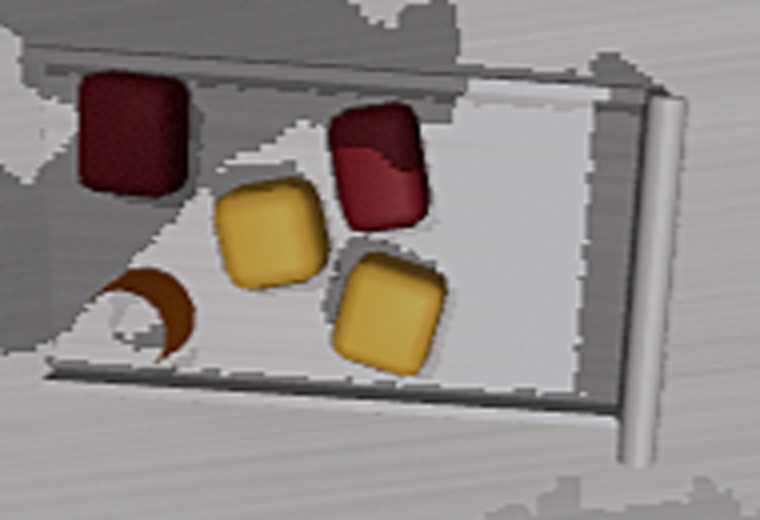

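The target is confirmed: the aluminium tray with a bare handle end and two potatoes, two beets and the carrot. Moving in to grasp the back wall.

```bash
python3 -m jog '{"travel":[[2,-13,-35],[2,-13,-35],[0,0,-38],[0,0,-38],[0,0,0]],"dr":[[0,0,-1.2],[0,0,-1.2],[0,0,0],[0,0,0],[0,0,0]],"jaw":[165,165,165,165,165]}'
python3 -m jog '{"travel":[[0,0,0]],"dr":[[0,0,0]],"jaw":[165]}'
python3 - <<'E'
from h import *
im,p=shot("wrist","w2")
# column profile for bead: brightness
h=np.array([[.4967,-.3699,.052],[.3937,-.353,.052]]);print(proj(p,h).round(0), proj(p,get_state()["eef_pos"]).round(0))
E
```

```text
time: 1.57
eef_pos: [0.4392, -0.3571, 0.094]
tcp_rot: [0.997, -0.083, -0.007, -0.006]
contact_force: [-1.7, 1.5, -1.1]
opening: 0.355
time: 1.65
eef_pos: [0.4426, -0.3601, 0.101]
tcp_rot: [0.997, -0.083, -0.002, -0.002]
contact_force: [0.1, -0.1, 0.9]
opening: 0.353
[[321. 128.]
 [321. 269.]] [[322. 237.]]
```

View pics/w2.png

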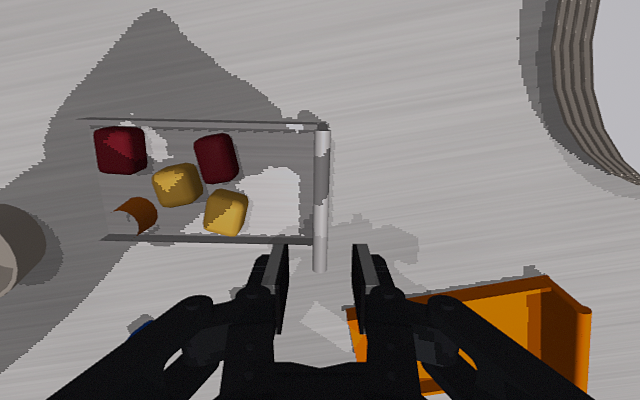

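The bead is centred between the fingers: column 321 at both ends, rows 127 to 270. Descending and gripping.

```bash
python3 -m jog '{"travel":[[0,0,-30],[0,0,-30],[0,0,-26],[0,0,0],[0,0,0]],"dr":[[0,0,0],[0,0,0],[0,0,0],[0,0,0],[0,0,0]],"jaw":[165,165,165,165,255]}' 90
python3 -m jog '{"travel":[[0,0,0],[0,0,0],[0,0,0],[0,0,0],[0,0,15]],"dr":[[0,0,0],[0,0,0],[0,0,0],[0,0,0],[0,0,0]],"jaw":[255,255,255,255,255]}'
python3 -m jog '{"travel":[[0,0,30],[0,0,35],[0,0,35],[0,0,0],[0,0,0]],"dr":[[0,0,0],[0,0,0],[0,0,0],[0,0,0],[0,0,0]],"jaw":[255,255,255,255,255]}'
python3 - <<'E'
from h import *
im,_=shot("wrist","w3");im2,_=shot("top","t3");cv2.imwrite("pics/c3.png",np.vstack([im[100:300],cv2.resize(im2[140:260,180:500],None,fx=2,fy=2)]))
E
```

```text
time: 2.12
eef_pos: [0.4456, -0.3617, 0.0196]
tcp_rot: [0.997, -0.082, 0.001, 0.001]
contact_force: [0.1, 0.2, -0.2]
opening: 0.226
time: 2.53
eef_pos: [0.4444, -0.3599, 0.0322]
tcp_rot: [0.997, -0.082, -0.001, -0.001]
contact_force: [-0.7, 1.9, -2.9]
opening: 0.026
time: 2.95
eef_pos: [0.4467, -0.3626, 0.1374]
tcp_rot: [0.997, -0.081, 0.003, 0.003]
contact_force: [-0.4, -0.2, -1.3]
opening: 0.0
```

View pics/c3.png

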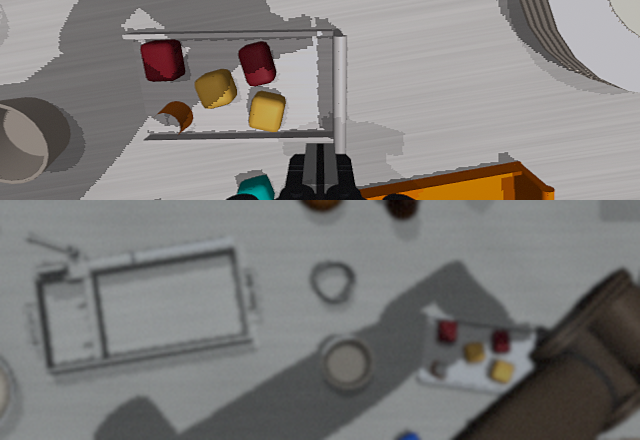

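The gripper shut completely (opening 0.0), so the grasp missed. The tray is still on the bench and its bead now sits at column 340 of the wrist view. I'll find out why before trying again.

```bash
python3 - <<'E'
from h import *
im,p=load("w3")
print(proj(p,[[.4967,-.3699,.052],[.3937,-.353,.052],[.4967,-.3699,.0]]).round(0))
h=cast(p,[[340,135],[340,252]],.052);print(h.round(4))
print(proj(p,get_state()["eef_pos"]),get_state()["eef_pos"])
print(cast(p,[[145,138],[145,235]],.018).round(4))
i0=load("w1");print(cast(i0[1],[[192,103],[192,180]],.018).round(4))
E
```

```text
[[318. 130.]
 [318. 253.]
 [318. 123.]]
[[ 0.49   -0.386   0.052 ]
 [ 0.3917 -0.3717  0.052 ]]
[[316.17737051 237.98622888]] [ 0.44469873 -0.36031685  0.13281411]
[[ 0.5104 -0.2202  0.018 ]
 [ 0.4224 -0.1911  0.018 ]]
[[ 0.5218 -0.1943  0.018 ]
 [ 0.4307 -0.1721  0.018 ]]
```

View pics/w3.png

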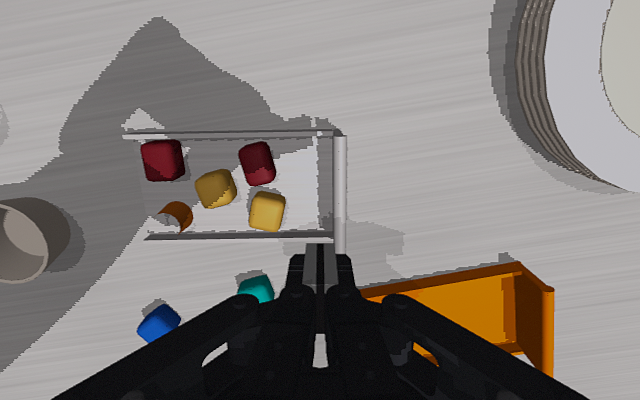

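The tray shifted about 18 mm along its own −y, with its yaw unchanged at about −9.3°. The bead centre is now near (0.439, −0.378). I'll try again, checking after each stage.

```bash
python3 -m jog '{"travel":[[-6,-17,0],[0,0,0],[0,0,0],[0,0,0],[0,0,0]],"dr":[[0,0,0],[0,0,0],[0,0,0],[0,0,0],[0,0,0]],"jaw":[150,150,150,150,150]}' 60
python3 - <<'E'
from h import *
im,p=shot("wrist","w4")
E
python3 -m jog '{"travel":[[0,0,-30],[0,0,-30],[0,0,-15],[0,0,0],[0,0,0]],"dr":[[0,0,0],[0,0,0],[0,0,0],[0,0,0],[0,0,0]],"jaw":[150,150,150,150,150]}'
python3 - <<'E'
from h import *
im,p=shot("wrist","w5");a,_=load("w4")
cv2.imwrite("pics/c5.png",np.hstack([a[90:400,130:510],im[90:400,130:510]]))
E
```

```text
time: 3.47
eef_pos: [0.4387, -0.3767, 0.1318]
tcp_rot: [0.997, -0.082, -0.001, -0.001]
contact_force: [-0.0, -0.6, 0.2]
opening: 0.41
time: 3.93
eef_pos: [0.4385, -0.3767, 0.0568]
tcp_rot: [0.997, -0.081, -0.001, -0.001]
contact_force: [-0.1, 0.1, -0.4]
opening: 0.41
```

View pics/c5.png

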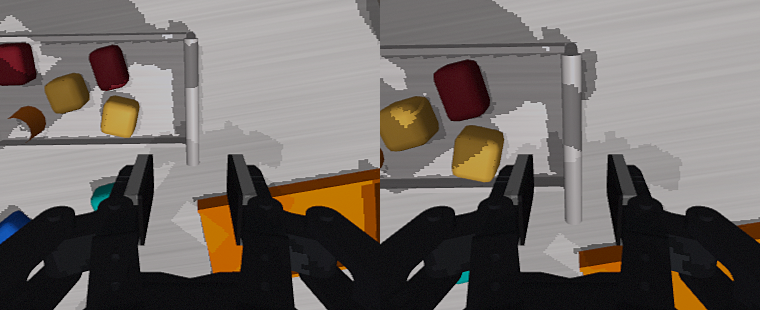

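Both crops show the bead at column 322, midway between the pads, so they do straddle it. The handle's middle is about 9 mm further towards +x than the TCP. I'll correct that, descend a bit lower, then close and watch the opening.

```bash
python3 -m jog '{"travel":[[8,-1,-20],[0,0,-20],[0,0,0],[0,0,0],[0,0,0]],"dr":[[0,0,0],[0,0,0],[0,0,0],[0,0,0],[0,0,0]],"jaw":[150,150,150,150,150]}' 40
python3 -m jog '{"travel":[[0,0,0],[0,0,0]],"dr":[[0,0,0],[0,0,0]],"jaw":[220,220]}'
python3 -m jog '{"travel":[[0,0,0],[0,0,0]],"dr":[[0,0,0],[0,0,0]],"jaw":[255,255]}'
python3 -m jog '{"travel":[[0,0,0],[0,0,0],[0,0,0]],"dr":[[0,0,0],[0,0,0],[0,0,0]],"jaw":[255,255,255]}'
python3 - <<'E'
from h import *
im,p=shot("wrist","w6")
cv2.imwrite("pics/c6.png",im[60:400,100:540])
E
```

```text
time: 4.4
eef_pos: [0.4478, -0.3796, 0.0198]
tcp_rot: [0.997, -0.082, 0.001, 0.001]
contact_force: [-0.8, 0.1, 0.3]
opening: 0.412
time: 4.57
eef_pos: [0.4477, -0.3795, 0.0196]
tcp_rot: [0.997, -0.082, 0.001, 0.001]
contact_force: [-0.0, 0.0, -0.1]
opening: 0.144
time: 4.73
eef_pos: [0.4476, -0.3794, 0.0195]
tcp_rot: [0.997, -0.081, 0.001, 0.001]
contact_force: [-0.2, 1.0, 5.9]
opening: 0.073
time: 4.98
eef_pos: [0.4476, -0.3794, 0.0194]
tcp_rot: [0.997, -0.081, 0.001, 0.001]
contact_force: [-0.7, 0.9, 6.0]
opening: 0.071
```

View pics/c6.png

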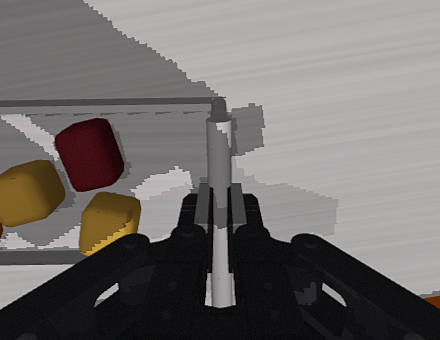

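The handle is gripped now (opening 0.071), with the bead between the pads. I'll regrip 9 mm deeper so the pads sit well below the bead, then lift gently at higher force.

```bash
python3 -m jog '{"travel":[[0,0,0],[0,0,-9],[0,0,0],[0,0,0],[0,0,0]],"dr":[[0,0,0],[0,0,0],[0,0,0],[0,0,0],[0,0,0]],"jaw":[205,205,205,255,255]}' 40
python3 -m jog '{"travel":[[0,0,0],[0,0,0],[0,0,0]],"dr":[[0,0,0],[0,0,0],[0,0,0]],"jaw":[255,255,255]}' 100
python3 -m jog '{"travel":[[0,0,3],[0,0,4],[0,0,4],[0,0,4]],"dr":[[0,0,0],[0,0,0],[0,0,0],[0,0,0]],"jaw":[255,255,255,255]}'
python3 -m jog '{"travel":[[0,0,5],[0,0,5],[0,0,0]],"dr":[[0,0,0],[0,0,0],[0,0,0]],"jaw":[255,255,255]}'
```

```text
time: 5.45
eef_pos: [0.446, -0.3777, 0.0074]
tcp_rot: [0.997, -0.081, -0.001, -0.001]
contact_force: [-0.9, 0.4, -2.3]
opening: 0.081
time: 5.7
eef_pos: [0.4464, -0.3779, 0.0081]
tcp_rot: [0.997, -0.082, -0.001, -0.001]
contact_force: [0.5, 1.2, -3.2]
opening: 0.058
time: 6.03
eef_pos: [0.4471, -0.3789, 0.0244]
tcp_rot: [0.997, -0.082, 0.0, 0.0]
contact_force: [-0.5, 0.4, -4.6]
opening: 0.06
time: 6.28
eef_pos: [0.4477, -0.3794, 0.0355]
tcp_rot: [0.997, -0.082, 0.001, 0.001]
contact_force: [0.5, -0.3, -4.1]
opening: 0.063
```

The tray is in the air: 4.1 N on the wrist equals tray plus chunks, and the opening is stable at 0.063. I'll compute the mould frame from the top-view crop.

```bash
python3 - <<'E'
from h import *
_,p=load("t3")
f=lambda q,z:cast(p,np.array(q,float)/6+[186,152],z)
names=["in NE","in SE","in SW","in NW","wax","saddle","rail a","rail b"]
q=[[665,82],[703,328],[118,428],[82,172],[362,100],[235,122],[235,108],[655,42]]
P=f(q,.06)
for n,a in zip(names,P):print(n,a.round(4))
th=np.radians(90)-0
d=P[4]-0
e=P[6]-P[7];yaw=np.arctan2(-e[0],e[1]);print("yaw",np.degrees(yaw))
e=P[2]-P[1];print("yaw",np.degrees(np.arctan2(-e[0],e[1])));e=P[0]-P[1];print("yaw",np.degrees(np.arctan2(e[1],e[0])))
c=P[:4].mean(0);print("c",c, np.linalg.norm(P[0]-P[3]),np.linalg.norm(P[0]-P[1]))
yw=np.radians(8.8);R=np.array([[np.cos(yw),-np.sin(yw)],[np.sin(yw),np.cos(yw)]])
print(((P[:,:2]-c[:2])@R).round(4))
L=np.array([0,-.095]);
E
```

```text
in NE [0.605  0.0905 0.06  ]
in SE [0.4817 0.072  0.06  ]
in SW [0.4341 0.3589 0.06  ]
in NW [0.5615 0.3797 0.06  ]
wax [0.5969 0.2412 0.06  ]
saddle [0.5862 0.3042 0.06  ]
rail a [0.5933 0.3044 0.06  ]
rail b [0.6253 0.0955 0.06  ]
yaw 8.7162227218576
yaw 9.408945403358908
yaw 8.569514033578773
c [0.52056869 0.22528198 0.06      ] 0.292452238551413 0.1246594417837438
[[ 0.0628 -0.1461]
 [-0.0619 -0.1456]
 [-0.065   0.1452]
 [ 0.0641  0.1464]
 [ 0.0778  0.0041]
 [ 0.0769  0.068 ]
 [ 0.0839  0.067 ]
 [ 0.0836 -0.1443]]
```

Mould centre is about (0.521, 0.225) with yaw about 8.9°. In the mould frame the wax line is at y≈+4 mm and the wall at y≈+68 mm. I'll carry the tray with its lip tilted slightly up and with gentle accelerations.

```bash
python3 -m jog '{"travel":[[0,0,10],[0,0,25],[0,0,35],[0,0,33],[0,0,22]],"dr":[[0,0,0],[2,-0.3,0],[2,-0.3,0],[2,-0.3,0],[0,0,0]],"jaw":[255,255,255,255,255]}'
python3 -m jog '{"travel":[[3,8,0],[6,16,0],[9,24,0],[9,26,0],[9,26,0]],"dr":[[0,0,1.2],[0,0,1.2],[0,0,1.2],[0,0,1.2],[0,0,1.2]],"jaw":[255,255,255,255,255]}'
python3 -m jog '{"travel":[[9,26,0],[9,26,0],[9,26,0],[9,26,0],[9,26,0]],"dr":[[0,0,1.2],[0,0,1.2],[0,0,1.2],[0,0,1.2],[0,0,1.2]],"jaw":[255,255,255,255,255]}'
python3 -m jog '{"travel":[[9,26,0],[9,24,0],[8,20,0],[6,14,0],[4,10,0]],"dr":[[0,0,1.2],[0,0,1.2],[0,0,1.2],[0,0,1.2],[0,0,1.2]],"jaw":[255,255,255,255,255]}'
python3 -m jog '{"travel":[[0,0,0],[0,0,0],[0,0,0]],"dr":[[0,0,0],[0,0,0],[0,0,0]],"jaw":[255,255,255]}'
python3 - <<'E'
from h import *
s=get_state();R=Ro.from_quat(s["tcp_rot"]).as_matrix();print(R.round(3),s["qpos"].round(2))
im,p=shot("wrist","w7");shot("top","t7");shot("scene","s7")
# expected tray corners (TCP frame: tool y=-tray y, tool z=-tray z)
f=lambda x,y,z:s["eef_pos"]+R@np.array([x,-(y+.091),-(z-.008)])
print(proj(p,[f(-.052,-.091,.05),f(.052,-.091,.05),f(-.052,.095,.018),f(.052,.095,.018)]).round(0))
hsv=cv2.cvtColor(im,cv2.COLOR_BGR2HSV);m=((hsv[...,1]>140)&(hsv[...,2]>40)).astype(np.uint8)
n,_,st,c=cv2.connectedComponentsWithStats(m)
for i in range(1,n):
    if st[i,4]>100:print(c[i].round(0),st[i,4],hsv[int(c[i][1]),int(c[i][0])])
E
```

```text
time: 6.7
eef_pos: [0.4476, -0.3806, 0.1631]
tcp_rot: [0.995, -0.082, 0.005, -0.051]
contact_force: [0.7, -1.0, -3.4]
opening: 0.062
time: 7.12
eef_pos: [0.4822, -0.2761, 0.1566]
tcp_rot: [0.998, -0.029, -0.0, -0.054]
contact_force: [1.0, 0.2, -4.1]
opening: 0.062
time: 7.53
eef_pos: [0.5268, -0.1458, 0.1566]
tcp_rot: [0.998, 0.024, -0.004, -0.054]
contact_force: [0.3, -0.3, -4.3]
opening: 0.062
time: 7.95
eef_pos: [0.5628, -0.0518, 0.1567]
tcp_rot: [0.996, 0.077, -0.006, -0.053]
contact_force: [0.4, -0.5, -4.9]
opening: 0.06
time: 8.2
eef_pos: [0.5633, -0.055, 0.158]
tcp_rot: [0.996, 0.075, -0.005, -0.053]
contact_force: [-0.0, 0.1, -3.8]
opening: 0.061
[[ 0.989  0.149 -0.019]
 [ 0.15  -0.983  0.104]
 [-0.003 -0.106 -0.994]] [-0.32  0.11  1.87  0.1   1.21  1.06]
[[319. 371.]
 [319. 162.]
 [ -1. 326.]
 [-65. 148.]]
[352.  27.] 1607 [ 12 114  87]
[576.  34.] 6162 [ 11 185  80]
[485.  26.] 416 [  9 166  40]
[491.  74.] 431 [ 11 218  41]
[ 30. 215.] 4090 [177 204 119]
[189. 220.] 3475 [177 204  75]
[108. 272.] 6504 [ 19 177 140]
[210. 285.] 2454 [ 20 176 133]
```

The chunks are still aboard. The tray is aligned with the mould to within 2 mm in x and 0.3° in yaw. Tipping.

```bash
python3 -m jog '{"travel":[[0,0,-6],[0,0,-8],[0,0,-9],[0,0,-9],[0,0,-8]],"dr":[[-4.15,-0.65,0],[-4.15,-0.65,0],[-4.15,-0.65,0],[-4.15,-0.65,0],[-4.15,-0.65,0]],"jaw":[255,255,255,255,255]}'
python3 -m jog '{"travel":[[-1,6,12],[-1,6,13],[-1,7,13],[-1,7,14],[-1,8,14]],"dr":[[-4.8,-0.75,0],[-4.8,-0.75,0],[-4.8,-0.75,0],[-4.8,-0.75,0],[-4.8,-0.75,0]],"jaw":[255,255,255,255,255]}'
python3 -m jog '{"travel":[[0,0,0],[0,0,0],[0,0,0],[0,0,0],[0,0,0]],"dr":[[0,0,0],[0,0,0],[0,0,0],[0,0,0],[0,0,0]],"jaw":[255,255,255,255,255]}'
python3 -m jog '{"travel":[[0,0,0],[0,0,0],[0,0,0],[0,0,0],[0,0,0]],"dr":[[0,0,0],[0,0,0],[0,0,0],[0,0,0],[0,0,0]],"jaw":[255,255,255,255,255]}'
cat > ch.py <<'E'
from h import *
def chunks(n,name,z=.034):
    im,p=shot(n,name);hsv=cv2.cvtColor(im,cv2.COLOR_BGR2HSV)
    m=((hsv[...,1]>110)&(hsv[...,2]>25)&((hsv[...,0]<35)|(hsv[...,0]>165))).astype(np.uint8)
    k,_,st,c=cv2.connectedComponentsWithStats(m);yw=np.radians(8.9);R=np.array([[np.cos(yw),-np.sin(yw)],[np.sin(yw),np.cos(yw)]])
    for i in range(1,k):
        X=cast(p,c[i],z)[0][:2];q=(X-[.521,.225])@R
        if st[i,4]>8 and abs(q[0])<.11 and abs(q[1])<.4:print(n,"px",c[i].round(0),st[i,4],"hsv",hsv[tuple(c[i][::-1].astype(int))],"mould",q.round(3))
E
python3 - <<'E'
from ch import *
chunks("top","t8");chunks("scene","s8");chunks("wrist","w8")
E
```

```text
time: 8.77
eef_pos: [0.5637, -0.0552, 0.1187]
tcp_rot: [0.989, 0.073, 0.01, 0.131]
contact_force: [-0.8, -0.6, -4.6]
opening: 0.063
time: 9.18
eef_pos: [0.5586, -0.0206, 0.1857]
tcp_rot: [0.939, 0.069, 0.027, 0.336]
contact_force: [-0.6, 0.9, -4.9]
opening: 0.062
time: 9.6
eef_pos: [0.5587, -0.0216, 0.1846]
tcp_rot: [0.94, 0.07, 0.026, 0.334]
contact_force: [0.2, 0.3, -4.1]
opening: 0.06
time: 10.02
eef_pos: [0.5589, -0.0206, 0.1847]
tcp_rot: [0.939, 0.071, 0.026, 0.335]
contact_force: [0.3, -0.2, -1.8]
opening: 0.064
scene px [372. 223.] 196 hsv [19 25 83] mould [-0.017 -0.038]
scene px [358. 219.] 119 hsv [ 20 149 187] mould [-0.02 -0.08]
wrist px [  0. 254.] 11 hsv [ 18 210  63] mould [-0.022 -0.103]
```

```bash
python3 -m jog '{"travel":[[0,2,2],[0,0,0],[0,0,0],[0,0,0],[0,0,0]],"dr":[[-4,-0.6,0],[0,0,0],[0,0,0],[0,0,0],[0,0,0]],"jaw":[255,255,255,255,255]}'
python3 -m jog '{"travel":[[0,0,0],[0,0,0],[0,0,0],[0,0,0],[0,0,0]],"dr":[[0,0,0],[0,0,0],[0,0,0],[0,0,0],[0,0,0]],"jaw":[255,255,255,255,255]}'
python3 - <<'E'
from ch import *
chunks("scene","s9")
a=cv2.imread("pics/s9.png")[150:300,250:480];cv2.imwrite("pics/c9.png",cv2.resize(a,None,fx=3,fy=3,interpolation=2))
E
```

```text
time: 10.58
eef_pos: [0.5591, -0.0186, 0.187]
tcp_rot: [0.927, 0.07, 0.029, 0.367]
contact_force: [0.4, 0.2, -3.0]
opening: 0.061
time: 11.0
eef_pos: [0.5589, -0.0186, 0.1868]
tcp_rot: [0.927, 0.07, 0.029, 0.368]
contact_force: [-0.9, -0.7, -2.8]
opening: 0.061
scene px [371. 225.] 232 hsv [ 19 162 173] mould [-0.01  -0.039]
scene px [358. 219.] 117 hsv [ 20 149 188] mould [-0.02 -0.08]
```

View pics/c9.png

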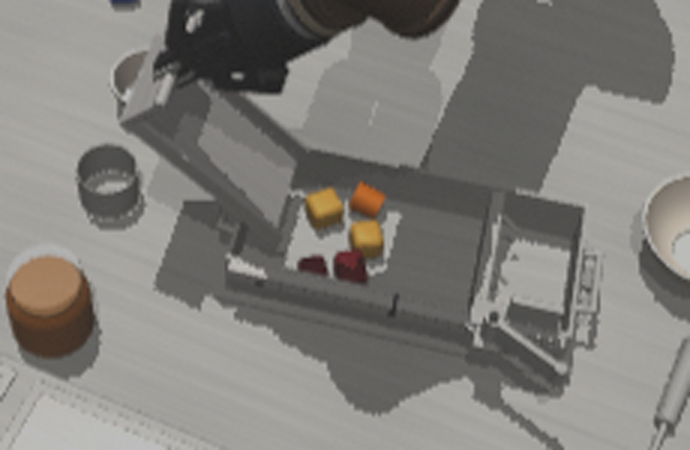

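All five chunks lie on the mould floor near its fixed end: potatoes at crop (323,207) and (367,238), carrot at (368,198), beets at (313,265) and (349,266). All are ahead of the wall, whose plate is near crop x≈490. The tray is empty, with 2.8 N on the wrist. Returning it to its place.

```bash
python3 -m jog '{"travel":[[1,-6,25],[2,-14,30],[3,-18,30],[3,-20,0],[0,0,0]],"dr":[[0,0,0],[0,0,0],[6.12,0.95,0],[6.12,0.95,0],[6.12,0.95,0]],"jaw":[255,255,255,255,255]}'
python3 -m jog '{"travel":[[-8,-20,0],[-10,-26,0],[-12,-32,0],[-12,-32,0],[-12,-32,0]],"dr":[[6.12,0.95,0],[6.12,0.95,0],[6.12,0.95,0],[6.12,0.95,0],[0,0,-3.6]],"jaw":[255,255,255,255,255]}'
python3 -m jog '{"travel":[[-14,-32,-15],[-14,-32,-20],[-14,-32,-20],[-12,-28,-20],[-9,-18,-10]],"dr":[[0,0,-3.6],[0,0,-3.6],[0,0,-3.6],[0,0,-3.6],[0,0,0]],"jaw":[255,255,255,255,255]}'
python3 -m jog '{"travel":[[0,0,0],[0,0,0],[0,0,0]],"dr":[[0,0,0],[0,0,0],[0,0,0]],"jaw":[255,255,255]}'
python3 - <<'E'
from h import *
s=get_state();R=Ro.from_quat(s["tcp_rot"]);T=Ro.from_quat([.997,-.082,0,0])
print(s["eef_pos"],np.degrees((T*R.inv()).as_rotvec()),(np.array([.4477,-.3794,.0085])-s["eef_pos"])*1000)
E
```

```text
time: 11.47
eef_pos: [0.5695, -0.0787, 0.2764]
tcp_rot: [0.974, 0.073, 0.02, 0.213]
contact_force: [0.4, 0.6, -4.3]
opening: 0.06
time: 11.88
eef_pos: [0.5129, -0.2232, 0.2725]
tcp_rot: [0.999, 0.042, -0.0, -0.001]
contact_force: [0.0, 0.2, -3.2]
opening: 0.064
time: 12.3
eef_pos: [0.4481, -0.3626, 0.1837]
tcp_rot: [0.997, -0.083, -0.002, -0.001]
contact_force: [0.6, 0.3, -1.9]
opening: 0.069
time: 12.55
eef_pos: [0.4511, -0.3605, 0.1872]
tcp_rot: [0.997, -0.082, -0.0, -0.0]
contact_force: [0.4, 0.0, -2.3]
opening: 0.064
[ 0.45107981 -0.36054007  0.18724574] [-0.05172337 -0.01514061 -0.05102642] [  -3.37980687  -18.85993215 -178.74573668]
```

```bash
python3 -m jog '{"travel":[[-1,-6,-35],[-1,-6,-40],[-1,-6,-40],[0,-1,-30],[0,0,-15]],"dr":[[0,0,0],[0,0,0],[0,0,0],[0,0,0],[0,0,0]],"jaw":[255,255,255,255,255]}'
python3 -m jog '{"travel":[[0,0,-6],[0,0,-6],[0,0,-3],[0,0,-2],[0,0,0]],"dr":[[0,0,0],[0,0,0],[0,0,0],[0,0,0],[0,0,0]],"jaw":[255,255,255,255,255]}'
python3 -m jog '{"travel":[[0,0,0],[0,0,0]],"dr":[[0,0,0],[0,0,0]],"jaw":[255,255]}'
```

```text
time: 12.97
eef_pos: [0.447, -0.3768, 0.0231]
tcp_rot: [0.997, -0.081, -0.002, -0.003]
contact_force: [-0.5, 0.9, -3.2]
opening: 0.064
time: 13.38
eef_pos: [0.4489, -0.3802, 0.0112]
tcp_rot: [0.997, -0.081, 0.001, 0.0]
contact_force: [0.4, -0.3, -3.4]
opening: 0.066
time: 13.55
eef_pos: [0.4485, -0.3801, 0.0109]
tcp_rot: [0.997, -0.082, 0.001, 0.0]
contact_force: [0.5, 0.8, -2.7]
opening: 0.064
```

```bash
python3 -m jog '{"travel":[[0,0,-2],[0,0,0],[0,0,0]],"dr":[[0,0,0],[0,0,0],[0,0,0]],"jaw":[255,255,255]}' 60
python3 -m jog '{"travel":[[0,0,-1],[0,0,0],[0,0,0]],"dr":[[0,0,0],[0,0,0],[0,0,0]],"jaw":[255,255,255]}' 30
```

```text
time: 13.8
eef_pos: [0.448, -0.3797, 0.008]
tcp_rot: [0.997, -0.082, -0.0, -0.001]
contact_force: [0.8, -0.7, -1.6]
opening: 0.064
time: 14.05
eef_pos: [0.4481, -0.3799, 0.0073]
tcp_rot: [0.997, -0.082, 0.0, -0.0]
contact_force: [-0.4, 0.4, 1.8]
opening: 0.064
```

The tray is resting on the bench. Releasing it and moving over the rail, turning the jaws across it.

```bash
python3 -m jog '{"travel":[[0,0,0],[0,0,0],[0,0,0],[0,0,15],[0,0,35]],"dr":[[0,0,0],[0,0,0],[0,0,0],[0,0,0],[0,0,0]],"jaw":[150,150,150,150,150]}'
python3 -m jog '{"travel":[[0,0,41],[0,0,41],[0,0,41],[0,0,41],[0,0,41]],"dr":[[0,0,0],[0,0,0],[0,0,6],[0,0,6],[0,0,6]],"jaw":[0,0,0,0,0]}'
python3 -m jog '{"travel":[[7,38,3],[8,38,3],[8,38,3],[8,38,3],[8,38,3]],"dr":[[0,0,6],[0,0,6],[0,0,6],[0,0,6],[0,0,6]],"jaw":[0,0,0,0,0]}'
python3 -m jog '{"travel":[[8,38,0],[8,38,0],[8,38,0],[8,38,0],[8,38,0]],"dr":[[0,0,6],[0,0,6],[0,0,6],[0,0,6],[0,0,6]],"jaw":[0,0,0,0,0]}'
python3 -m jog '{"travel":[[8,38,0],[8,38,0],[8,38,0],[8,38,0],[8,38,0]],"dr":[[0,0,6],[0,0,6],[0,0,6],[0,0,6],[0,0,6]],"jaw":[0,0,0,0,0]}'
python3 -m jog '{"travel":[[8,38,0],[8,38,0],[8,38,0],[0,0,0],[0,0,0]],"dr":[[0,0,0],[0,0,0],[0,0,0],[0,0,0],[0,0,0]],"jaw":[0,0,0,0,0]}'
python3 - <<'E'
from h import *
im,p=shot("wrist","w10");s=get_state()
print(s["eef_pos"],s["qpos"].round(2),Ro.from_quat(s["tcp_rot"]).as_matrix()[:,0].round(3))
yw=np.radians(8.9);R=np.array([[np.cos(yw),-np.sin(yw)],[np.sin(yw),np.cos(yw)]])
f=lambda x,y,z:[*(R@[x,y]+[.521,.225]),z]
print(proj(p,[f(.078,.004,.06),f(.078,.068,.06),f(.078,.12,.1),f(.078,.165,.06),f(-.068,-.151,.06)]).round(0))
E
```

```text
time: 14.47
eef_pos: [0.4448, -0.376, 0.0518]
tcp_rot: [0.997, -0.082, -0.004, -0.005]
contact_force: [-0.3, -0.4, -0.6]
opening: 0.409
time: 14.88
eef_pos: [0.4476, -0.3791, 0.2638]
tcp_rot: [0.997, 0.078, -0.0, -0.001]
contact_force: [0.8, -0.9, -0.2]
opening: 0.997
time: 15.3
eef_pos: [0.4868, -0.1878, 0.2769]
tcp_rot: [0.943, 0.333, -0.0, -0.0]
contact_force: [0.8, 0.3, -0.4]
opening: 1.0
time: 15.72
eef_pos: [0.5268, 0.0025, 0.2769]
tcp_rot: [0.824, 0.566, -0.0, -0.0]
contact_force: [0.9, -0.5, -0.5]
opening: 0.999
time: 16.13
eef_pos: [0.5668, 0.1926, 0.2767]
tcp_rot: [0.65, 0.76, -0.001, -0.0]
contact_force: [1.0, -0.4, -0.1]
opening: 0.999
time: 16.55
eef_pos: [0.5904, 0.3064, 0.2756]
tcp_rot: [0.651, 0.759, -0.001, -0.001]
contact_force: [-1.3, 0.1, 0.6]
opening: 1.002
[0.59053173 0.30501036 0.27598831] [ 0.32  0.22  1.52 -0.    1.4   0.17] [-0.152  0.988 -0.001]
[[317. 210.]
 [317. 160.]
 [316. 117.]
 [317.  72.]
 [212. 315.]]
```

```bash
python3 - <<'E'
from h import *
im,p=load("w10");x0,y0,f=250,70,4
o=cv2.resize(im[y0:y0+148,x0:x0+190],None,fx=f,fy=f,interpolation=cv2.INTER_CUBIC)
for u in range(x0,x0+190,10):cv2.line(o,((u-x0)*f,0),((u-x0)*f,6 if u%50 else 16),(0,0,255),1)
for v in range(y0,y0+148,10):cv2.line(o,(0,(v-y0)*f),(6 if v%50 else 16,(v-y0)*f),(0,0,255),1)
cv2.imwrite("pics/c10.png",o)
E
```

```text
(no output)
```

View pics/c10.png

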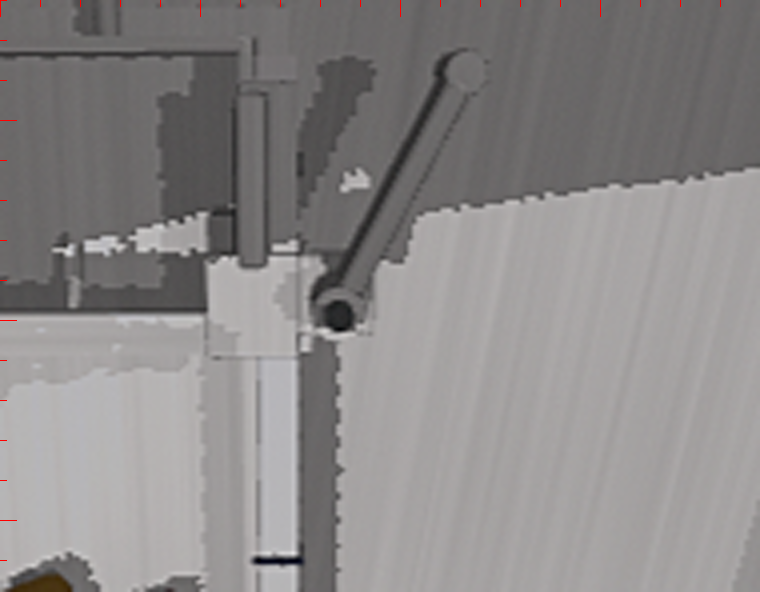

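The final viewed crop shows: saddle front edge at crop row 357 (px row 159), wax line at row 560 (px row 210), lug top at cols 237–267 and rows 93–265, lever pivot at (338,316) and bead at (465,70). From here I'll use numbers only.

```bash
python3 - <<'E'
from h import *
im,p=load("w10")
yw=np.radians(8.9);R=np.array([[np.cos(yw),-np.sin(yw)],[np.sin(yw),np.cos(yw)]])
def m(q,z):
    X=cast(p,np.array(q,float)/4+[250,70],z)[:,:2];return X.round(4),((X-[.521,.225])@R).round(4)
for n,q,z in [("edge",[[250,357]],.067),("edge60",[[250,357]],.06),("wax",[[277,560]],.06),("lug front",[[253,265]],.1),("lug back",[[253,93]],.1),("lugL/R",[[238,180],[267,180]],.1),("pivot",[[338,316]],.09),("bead",[[465,70]],.098),("rail L R",[[257,480],[300,480]],.06)]:print(n,*[a.tolist() for a in m(q,z)])
s=get_state();print(s["eef_pos"])
# line row numeric
g=cv2.cvtColor(im,cv2.COLOR_BGR2GRAY).astype(int);print(g[195:220,318].tolist(),g[150:170,310].tolist())
E
```

```text
edge [[0.5823, 0.3053]] [[0.073, 0.0699]]
edge60 [[0.5824, 0.3038]] [[0.0728, 0.0684]]
wax [[0.6, 0.2418]] [[0.0807, 0.0044]]
lug front [[0.5793, 0.3363]] [[0.0748, 0.1009]]
lug back [[0.573, 0.3784]] [[0.0751, 0.1435]]
lugL/R [[0.5723, 0.3569], [0.5796, 0.3581]] [[0.0711, 0.1224], [0.0785, 0.1224]]
pivot [[0.6039, 0.3249]] [[0.0974, 0.0858]]
bead [[0.6244, 0.3919]] [[0.128, 0.1489]]
rail L R [[0.59, 0.2666], [0.603, 0.2686]] [[0.0746, 0.0304], [0.0877, 0.0304]]
[0.59053173 0.30501036 0.27598831]
[181, 182, 181, 181, 182, 181, 182, 182, 182, 182, 182, 182, 188, 152, 69, 6, 159, 188, 183, 182, 181, 181, 181, 181, 181] [176, 176, 176, 170, 177, 177, 177, 177, 182, 147, 163, 163, 163, 164, 164, 163, 163, 164, 158, 158]
```

The wall must move 65.6 mm towards −y: edge at 70.0, wax at 4.4. I'll shut the fingers and push the lug's rear end face.

```bash
python3 -m jog '{"travel":[[-7,34,0],[-7,34,0],[-7,34,-20],[0,0,-40],[0,0,-40]],"dr":[[0,0,0],[0,0,0],[0,0,0],[0,0,0],[0,0,0]],"jaw":[255,255,255,255,255]}' 30
python3 -m jog '{"travel":[[0,0,-40],[0,0,-35],[0,0,-20],[0,0,0],[0,0,0]],"dr":[[0,0,0],[0,0,0],[0,0,0],[0,0,0],[0,0,0]],"jaw":[255,255,255,255,255]}'
python3 - <<'E'
from h import *
yw=np.radians(8.9);R=np.array([[np.cos(yw),-np.sin(yw)],[np.sin(yw),np.cos(yw)]])
print((get_state()["eef_pos"][:2]-[.521,.225])@R)
E
```

```text
time: 17.02
eef_pos: [0.5709, 0.4076, 0.1789]
tcp_rot: [0.651, 0.759, 0.002, 0.001]
contact_force: [0.4, -0.2, -1.1]
opening: 0.298
time: 17.43
eef_pos: [0.5695, 0.4048, 0.0808]
tcp_rot: [0.652, 0.758, -0.002, -0.001]
contact_force: [-0.3, 0.5, 0.7]
opening: -0.001
[0.07577164 0.17011777]
```

```bash
python3 -m jog '{"travel":[[1.5,-9.9,0],[1.5,-9.9,0],[1.5,-9.9,0],[1.5,-9.9,0],[1.5,-9.9,0]],"dr":[[0,0,0],[0,0,0],[0,0,0],[0,0,0],[0,0,0]],"jaw":[255,255,255,255,255]}'
python3 -m jog '{"travel":[[1.5,-9.9,0],[1.5,-9.9,0],[0.6,-4,0],[0,0,0],[0,0,0]],"dr":[[0,0,0],[0,0,0],[0,0,0],[0,0,0],[0,0,0]],"jaw":[255,255,255,255,255]}'
python3 -m jog '{"travel":[[-3,20,0],[0,0,40],[0,0,41],[0,0,41],[0,0,41]],"dr":[[0,0,0],[0,0,0],[0,0,0],[0,0,0],[0,0,0]],"jaw":[255,255,255,255,255]}'
python3 -m jog '{"travel":[[-2,10,32],[0,0,0],[0,0,0]],"dr":[[0,0,0],[0,0,0],[0,0,0]],"jaw":[255,255,255]}'
cat > ed.py <<'E'
from h import *
import sys
name=sys.argv[1];im,p=shot("wrist",name)
yw=np.radians(8.9);R=np.array([[np.cos(yw),-np.sin(yw)],[np.sin(yw),np.cos(yw)]])
f=lambda x,y,z:[*(R@[x,y]+[.521,.225]),z]
g=cv2.cvtColor(im,cv2.COLOR_BGR2GRAY)
# rectified strips: sample mould grid at given z, 0.5 mm
def strip(xs,ys,z):
    X=np.array([f(x,y,z) for y in ys for x in xs]);q=proj(p,X).astype(np.float32)
    return cv2.remap(g,q[:,0].reshape(len(ys),-1),q[:,1].reshape(len(ys),-1),cv2.INTER_LINEAR)
ys=np.arange(-.02,.06,.001)
for nm,xs,z in (("rail60",np.arange(.078,.085,.001),.06),("saddle67",np.arange(.064,.070,.001),.067),):
    print(nm,[f"{int(round(y*1000))}:{int(v)}" for y,v in zip(ys,strip(xs,ys,z).mean(1))])
ys=np.arange(.02,.12,.001);print("lugtop100",[f"{int(round(y*1000))}:{int(v)}" for y,v in zip(ys,strip(np.arange(.0735,.077,.001),ys,.1).mean(1))])
print(get_state()["eef_pos"])
E
python3 ed.py w11
```

```text
time: 17.85
eef_pos: [0.5783, 0.3558, 0.0832]
tcp_rot: [0.652, 0.758, 0.0, 0.0]
contact_force: [0.6, 0.2, -0.4]
opening: -0.001
time: 18.27
eef_pos: [0.581, 0.333, 0.0817]
tcp_rot: [0.652, 0.758, -0.001, -0.0]
contact_force: [-0.2, 0.2, 0.3]
opening: 0.002
time: 18.68
eef_pos: [0.5773, 0.3539, 0.2461]
tcp_rot: [0.651, 0.759, -0.001, -0.001]
contact_force: [1.5, 0.1, 0.0]
opening: 0.004
time: 18.93
eef_pos: [0.5769, 0.3648, 0.2808]
tcp_rot: [0.651, 0.759, 0.003, 0.001]
contact_force: [0.2, -0.3, -0.5]
opening: -0.001
rail60 ['-20:21', '-19:21', '-18:22', '-17:21', '-16:21', '-15:22', '-14:21', '-13:21', '-12:21', '-11:22', '-10:23', '-9:23', '-8:22', '-7:22', '-6:23', '-5:22', '-4:22', '-3:22', '-2:23', '-1:23', '0:22', '1:23', '2:23', '3:23', '4:22', '5:22', '6:23', '7:26', '8:26', '9:25', '10:23', '11:24', '12:24', '13:23', '14:21', '15:21', '16:35', '17:84', '18:159', '19:202', '20:191', '21:189', '22:188', '23:188', '24:188', '25:188', '26:188', '27:188', '28:188', '29:188', '30:188', '31:188', '32:188', '33:188', '34:189', '35:188', '36:188', '37:189', '38:189', '39:189', '40:189
[... 1311 characters left out ...]
173', '56:170', '57:170', '58:170', '59:170', '60:170', '61:171', '62:171', '63:170', '64:170', '65:172', '66:173', '67:173', '68:172', '69:172', '70:171', '71:171', '72:173', '73:178', '74:178', '75:178', '76:177', '77:177', '78:177', '79:178', '80:178', '81:178', '82:174', '83:173', '84:179', '85:178', '86:179', '87:179', '88:179', '89:179', '90:180', '91:180', '92:179', '93:179', '94:180', '95:180', '96:180', '97:180', '98:181', '99:181', '100:153', '101:156', '102:172', '103:180', '104:179', '105:179', '106:179', '107:179', '108:180', '109:180', '110:180', '111:180', '112:180', '113:180', '114:181', '115:181', '116:182', '117:183', '118:182', '119:182']
[0.57586258 0.36396241 0.27741276]
```

The shut fingers hide the line. I'll back off towards −y with the gripper open, as in the earlier view.

```bash
python3 -m jog '{"travel":[[6,-28,0],[6,-30,0],[6,-30,0],[0,0,0],[0,0,0]],"dr":[[0,0,0],[0,0,0],[0,0,0],[0,0,0],[0,0,0]],"jaw":[0,0,0,0,0]}'
python3 ed.py w12
```

```text
time: 19.4
eef_pos: [0.5933, 0.2736, 0.2737]
tcp_rot: [0.653, 0.757, -0.003, -0.002]
contact_force: [-0.3, 1.0, -0.2]
opening: 0.708
rail60 ['-20:185', '-19:185', '-18:185', '-17:185', '-16:185', '-15:185', '-14:185', '-13:185', '-12:186', '-11:186', '-10:185', '-9:185', '-8:185', '-7:185', '-6:185', '-5:184', '-4:185', '-3:185', '-2:185', '-1:185', '0:186', '1:189', '2:192', '3:160', '4:66', '5:36', '6:100', '7:193', '8:190', '9:187', '10:186', '11:185', '12:185', '13:185', '14:185', '15:185', '16:185', '17:185', '18:185', '19:185', '20:185', '21:185', '22:185', '23:185', '24:185', '25:185', '26:185', '27:185', '28:185', '29:185', '30:185', '31:185', '32:185', '33:185', '34:185', '35:185', '36:185', '37:185', '38:185', '39:185', '40:185', '41:185', '42:185', '43:185', '44:185', '45:185', '46:185', '47:185', '48:185', '49:185', '50:185', '51:185', '52:185', '53:185', '54:185', '55:185', '56:185', '57:185', '58:185', '59:185']
saddle67 ['-20:156', '-19:155', '-18:156', '-17:156', '-16:156', '-15:156', '-14:156', '-13:156', '-12:156', '-11:156', '-10:156', '-9:156', '-8:156', '-7:156',
[... 1014 characters left out ...]
5:168', '56:168', '57:168', '58:168', '59:168', '60:172', '61:175', '62:175', '63:175', '64:175', '65:172', '66:168', '67:168', '68:168', '69:168', '70:169', '71:169', '72:168', '73:169', '74:169', '75:174', '76:179', '77:180', '78:176', '79:136', '80:100', '81:106', '82:107', '83:108', '84:108', '85:108', '86:108', '87:108', '88:109', '89:109', '90:109', '91:109', '92:109', '93:109', '94:110', '95:110', '96:110', '97:110', '98:111', '99:111', '100:94', '101:87', '102:109', '103:114', '104:113', '105:113', '106:113', '107:113', '108:113', '109:113', '110:113', '111:114', '112:113', '113:114', '114:113', '115:114', '116:113', '117:114', '118:113', '119:114']
[0.59322527 0.27470228 0.27412312]
```

The wax line reads y=4.8 mm. The lug may have moved, since there's an edge at y≈79, which is where its rear end should now be. I'll compare rectified maps before and after as numbers.

```bash
cat > mp.py <<'E'
from h import *
import sys
yw=np.radians(8.9);R=np.array([[np.cos(yw),-np.sin(yw)],[np.sin(yw),np.cos(yw)]])
def rect(name,xs,ys,z):
    im,p=load(name);g=cv2.cvtColor(im,cv2.COLOR_BGR2GRAY)
    X=np.array([[*(R@[x,y]+[.521,.225]),z] for y in ys for x in xs]);q=proj(p,X).astype(np.float32)
    return cv2.remap(g,q[:,0].reshape(len(ys),-1),q[:,1].reshape(len(ys),-1),cv2.INTER_LINEAR)
def show(name,z,x0=58,x1=134,y0=-10,y1=160,st=3):
    ys=np.arange(y1,y0,-st)/1000;xs=np.arange(x0,x1,2)/1000;m=rect(name,xs,ys,z);print(name,z)
    for y,r in zip(ys,m):print(f"{int(round(y*1000)):4d} "+"".join("0123456789"[min(9,int(v)//20)] for v in r))
E
python3 - <<'E'
from mp import *
show("w10",.1);show("w12",.1)
E
```

```text
w10 0.1
 160 55555555555555555555555555555455555555
 157 55555556555555555555555555555555555555
 154 44444445545555555555555555554555544445
 151 54444445555555555434344455554554255554
 148 54444445555555555444444455554553255555
 145 54444445445555555444443455555552355555
 142 44444435553555554443445555555532555455
 139 44444435553555544443435555555424554555
 136 44444435553555534443555555554245545555
 133 44444425553555444444555555552355445555
 130 44444435553555444445555555523555455555
 127 44444425554555344445555555324554555555
 124 44444435554555343455758554245545555555
 121 44444435554555443554877642355455555555
 118 44444435553555445555555523554455555555
 115 34532225553555455555555324554556687888
 112 88734435553555555555554245545688888888
 109 88633435553555355555542455455888888888
 106 78733435553898545555523554555888888888
 103 33447874555999687534235544548888888888
 100 33598897779988777842245558888888888888
  97 43598888888987686222455468888888888888
  94 33498888888877682355553468888888888888
  91 43498888888877684431245578888888888888
  88 8869888888888768542222567888888
[... 3231 characters left out ...]
7 88888778889999755555888888888888888888
  34 98788778889999755557888888888888888888
  31 98788778889999755554888888888888888888
  28 98788778889999755554888888888888888888
  25 98788778889999655555788888888888888888
  22 98788778889999755554888888888888888888
  19 98778778889899645557888888888888888888
  16 98778778311100035554888888888888888888
  13 98777778889999755554888888888888888888
  10 97777778889999755556888888888888888888
   7 78777778989999655554888888888888888888
   4 58777778989999755557888888888888888888
   1 56777778979999755555888888888888888888
  -2 55887778979999655554888888888888888888
  -5 54357778979999755555788888888888888888
  -8 34377778979999755554888888888888888888
```

The maps agree: the lug is still at y 100–144 mm, so the wall didn't move and the fingers swept over it without touching. This fits the first failed grasp. In the wrist view the fingertips also appear about 20 mm higher than the reported TCP would put them. I'll go back behind the lug and descend lower, watching the force.

```bash
python3 -m jog '{"travel":[[-6,33,0],[-6,33,0],[-6,32,0],[-6,32,-20],[0,0,-40]],"dr":[[0,0,0],[0,0,0],[0,0,0],[0,0,0],[0,0,0]],"jaw":[255,255,255,255,255]}' 30
python3 -m jog '{"travel":[[0,0,-40],[0,0,-40],[0,0,-40],[0,0,-15],[0,0,0]],"dr":[[0,0,0],[0,0,0],[0,0,0],[0,0,0],[0,0,0]],"jaw":[255,255,255,255,255]}'
python3 -m jog '{"travel":[[0,0,-7],[0,0,0],[0,0,0]],"dr":[[0,0,0],[0,0,0],[0,0,0]],"jaw":[255,255,255]}'
python3 - <<'E'
from h import *
im,p=shot("wrist","w13");s=get_state();print(s["eef_pos"],s["contact_force"])
for dz in(0,.01,.02,.03): print(dz,proj(p,s["eef_pos"]+Ro.from_quat(s["tcp_rot"]).as_matrix()@np.array([[.011,0,-dz],[0,0,-dz]]).T.T[0]).round(0))
g=cv2.cvtColor(im,cv2.COLOR_BGR2GRAY)
for c in(306,312,326,332):print(c,g[200:270:3,c].tolist())
E
```

```text
time: 19.87
eef_pos: [0.5701, 0.4135, 0.2222]
tcp_rot: [0.649, 0.76, 0.006, 0.001]
contact_force: [1.1, 0.4, -0.0]
opening: 0.109
time: 20.28
eef_pos: [0.5652, 0.4041, 0.0743]
tcp_rot: [0.651, 0.759, -0.007, -0.003]
contact_force: [-0.8, -0.4, -1.0]
opening: 0.001
time: 20.53
eef_pos: [0.5717, 0.4063, 0.0779]
tcp_rot: [0.652, 0.758, 0.002, 0.001]
contact_force: [-0.6, -0.4, 0.0]
opening: -0.001
[0.57178094 0.4061712  0.07806329] [0.07018205 0.7296366  0.15942503]
0 [[319. 218.]]
0.01 [[319. 225.]]
0.02 [[319. 233.]]
0.03 [[319. 242.]]
306 [104, 104, 103, 102, 76, 79, 80, 77, 77, 79, 77, 77, 77, 81, 74, 81, 72, 62, 74, 75, 72, 73, 73, 72]
312 [105, 104, 105, 104, 74, 74, 74, 71, 69, 69, 64, 72, 73, 65, 68, 72, 72, 73, 74, 72, 73, 74, 73, 73]
326 [130, 128, 127, 100, 126, 135, 137, 137, 137, 136, 136, 136, 135, 142, 82, 72, 73, 74, 72, 74, 72, 73, 74, 73]
332 [135, 135, 134, 134, 135, 136, 135, 135, 136, 136, 135, 115, 117, 104, 110, 72, 72, 72, 72, 73, 73, 74, 72, 72]
```

The tips appear at row 242, about 25–30 mm short of the nominal TCP. Lowering in steps while watching for contact.

```bash
python3 -m jog '{"travel":[[0,0,-8],[0,0,-4],[0,0,0],[0,0,0]],"dr":[[0,0,0],[0,0,0],[0,0,0],[0,0,0]],"jaw":[255,255,255,255]}'
python3 -m jog '{"travel":[[0,0,-5],[0,0,-3],[0,0,0],[0,0,0]],"dr":[[0,0,0],[0,0,0],[0,0,0],[0,0,0]],"jaw":[255,255,255,255]}'
```

```text
time: 20.92
eef_pos: [0.5696, 0.4049, 0.0622]
tcp_rot: [0.652, 0.758, -0.001, -0.0]
contact_force: [-0.7, -0.3, 0.1]
opening: 0.001
time: 21.25
eef_pos: [0.5697, 0.405, 0.0541]
tcp_rot: [0.652, 0.758, -0.001, -0.0]
contact_force: [-0.2, -0.4, 0.2]
opening: -0.003
```

```bash
python3 -m jog '{"travel":[[0.8,-5,0],[0.8,-5,0],[0.8,-5,0]],"dr":[[0,0,0],[0,0,0],[0,0,0]],"jaw":[255,255,255]}'
python3 -m jog '{"travel":[[0.8,-5,0],[0.8,-5,0],[0,0,0],[0,0,0]],"dr":[[0,0,0],[0,0,0],[0,0,0],[0,0,0]],"jaw":[255,255,255,255]}'
python3 - <<'E'
from h import *
shot("wrist","w14");print(get_state()["eef_pos"],get_state()["contact_force"])
from mp import *
show("w14",.1,58,100,60,160,4)
E
```

```text
time: 21.5
eef_pos: [0.5726, 0.3898, 0.0549]
tcp_rot: [0.652, 0.758, -0.0, -0.0]
contact_force: [-0.2, -0.1, 0.4]
opening: 0.003
time: 21.83
eef_pos: [0.5742, 0.3795, 0.0548]
tcp_rot: [0.652, 0.758, -0.001, -0.0]
contact_force: [0.2, 0.5, -0.0]
opening: 0.005
[0.57412135 0.37975859 0.05477393] [-0.19694781 -0.40974602 -0.09038364]
w14 0.1
 160 999999933103355669999
 156 999901033003310069999
 152 999311133003321106666
 148 999011333003331117666
 144 997100333003330114666
 140 551100013014001101999
 136 401011001111111101099
 132 011100000110000010101
 128 101010101111000101001
 124 011101100110110100010
 120 100110100111000000111
 116 011110010780000111111
 112 100001011990100010111
 108 110011012992101101111
 104 101110016994001110101
 100 001011009999000001101
  96 011110100100010011010
  92 001000000000000000011
  88 010101110001001010101
  84 100000000011000000111
  80 011010101111001101010
  76 000000000000000000000
  72 000000000000000000000
  68 000000000000000000000
  64 000000000000000000000
```

```bash
python3 -m jog '{"travel":[[1.2,-8,0],[1.2,-8,0],[1.2,-8,0],[1.2,-8,0],[1.2,-8,0]],"dr":[[0,0,0],[0,0,0],[0,0,0],[0,0,0],[0,0,0]],"jaw":[255,255,255,255,255]}'
python3 -m jog '{"travel":[[0,0,0],[0,0,0]],"dr":[[0,0,0],[0,0,0]],"jaw":[255,255]}'
python3 - <<'E'
from h import *
shot("top","t15")
a,p=load("t15");b,_=load("t7");c=cv2.imread("pics/top0.png")
yw=np.radians(8.9);R=np.array([[np.cos(yw),-np.sin(yw)],[np.sin(yw),np.cos(yw)]])
def rect(im,xs,ys,z):
    g=cv2.cvtColor(im,cv2.COLOR_BGR2GRAY)
    X=np.array([[*(R@[x,y]+[.521,.225]),z] for y in ys for x in xs]);q=proj(p,X).astype(np.float32)
    return cv2.remap(g,q[:,0].reshape(len(ys),-1),q[:,1].reshape(len(ys),-1),1)
ys=np.arange(-160,170,5)/1000
for im in(c,a):print(rect(im,np.arange(-50,20,5)/1000,ys,.058).mean(1).astype(int).tolist())
E
```

```text
time: 22.3
eef_pos: [0.5804, 0.3393, 0.0549]
tcp_rot: [0.652, 0.758, -0.0, -0.0]
contact_force: [1.3, 1.4, -0.6]
opening: 0.002
time: 22.47
eef_pos: [0.58, 0.339, 0.0546]
tcp_rot: [0.652, 0.758, -0.001, -0.0]
contact_force: [-0.9, -0.9, 0.2]
opening: 0.003
[110, 126, 125, 100, 104, 135, 144, 144, 144, 144, 143, 143, 143, 143, 143, 143, 142, 142, 142, 142, 142, 142, 142, 142, 142, 143, 143, 143, 143, 143, 144, 144, 144, 144, 145, 143, 144, 143, 144, 144, 143, 143, 143, 141, 120, 73, 97, 133, 136, 131, 134, 138, 142, 142, 142, 142, 142, 141, 142, 141, 127, 79, 56, 98, 121, 117]
[108, 123, 122, 98, 101, 132, 142, 141, 141, 141, 140, 138, 131, 126, 124, 124, 122, 120, 121, 125, 122, 107, 95, 94, 98, 104, 112, 122, 133, 140, 140, 141, 140, 134, 97, 94, 130, 132, 114, 116, 116, 116, 117, 116, 116, 117, 115, 108, 85, 58, 36, 28, 32, 37, 39, 41, 42, 42, 42, 43, 43, 43, 43, 43, 42, 42]
```

The plate edge has moved from about y=65 to about 12, so the lower push works. About 12 mm further.

```bash
python3 -m jog '{"travel":[[0.9,-6,0],[0.9,-5,0],[0,0,0],[0,0,0]],"dr":[[0,0,0],[0,0,0],[0,0,0],[0,0,0]],"jaw":[255,255,255,255]}'
python3 -m jog '{"travel":[[-3,20,0],[0,0,40],[0,0,41],[0,0,41],[0,0,41]],"dr":[[0,0,0],[0,0,0],[0,0,0],[0,0,0],[0,0,0]],"jaw":[255,255,255,255,255]}'
python3 -m jog '{"travel":[[5,-36,41],[5,-36,15],[5,-36,0],[0,0,0],[0,0,0]],"dr":[[0,0,0],[0,0,0],[0,0,0],[0,0,0],[0,0,0]],"jaw":[0,0,0,0,0]}'
python3 - <<'E'
from mp import *
shot("wrist","w16");print(get_state()["eef_pos"])
show("w16",.1,58,134,-30,110,3)
show("w16",.06,66,100,-16,16,1)
E
```

```text
time: 22.85
eef_pos: [0.5818, 0.3287, 0.0546]
tcp_rot: [0.652, 0.758, -0.001, -0.0]
contact_force: [-0.3, 0.1, -0.3]
opening: 0.002
time: 23.27
eef_pos: [0.5784, 0.3492, 0.2192]
tcp_rot: [0.652, 0.758, -0.001, -0.0]
contact_force: [0.2, -0.1, -0.1]
opening: -0.003
time: 23.68
eef_pos: [0.593, 0.2482, 0.2644]
tcp_rot: [0.653, 0.757, -0.0, -0.0]
contact_force: [0.3, -0.7, -0.2]
opening: 0.713
[0.59252568 0.24930402 0.26364453]
w16 0.1
 110 54444445555565555555555555555555555555
 107 54444445555555555555555555555555555555
 104 54444445555566555555555555555555555555
 101 54444445555555555555555555555555555555
  98 44444445555555555555555555555555555555
  95 54444445555556555555555555555555555555
  92 54444445555555555555555555555555555555
  89 54444445555556555444444555555554245555
  86 54444445555555555444444455555552255555
  83 44444435555555554444444555555553255555
  80 44444434544555544444445555555532455455
  77 44444435554555444444455555555424555555
  74 44444435554555344444555555554235554555
  71 44443425554555444455555555552255545555
  68 88888845554555444455555555532455455555
  6
[... 1449 characters left out ...]
9996898853
  14 99898889997898853
  13 99898989897887984
  12 99998889897565887
  11 99998889897684589
  10 99998889897784567
   9 99898889897785556
   8 99998999997785556
   7 99999999997565558
   6 88898888896255558
   5 66873222232255558
   4 77862222223355558
   3 77886777776455557
   2 77898999998455555
   1 77898999998555555
   0 77898999998555555
  -1 77897899998555558
  -2 77898899998555558
  -3 77898899998555558
  -4 77898899998555558
  -5 77897899998555557
  -6 77897999998555555
  -7 77898999998555555
  -8 77897999998555555
  -9 77897999998555557
 -10 77897899998555558
 -11 77897999998555558
 -12 77897999998555558
 -13 77897999998555558
 -14 77898999998555556
 -15 77898999998555555
```

```bash
cat > pr.py <<'E'
from mp import *
import sys
def pf(n,xs,a,b,z,lab):
    ys=np.arange(a,b,.5)/1000;v=rect(n,np.arange(*xs)/1000,ys,z).mean(1);d=np.abs(np.diff(v));i=np.argsort(-d)[:5]
    print(n,lab,[(round(float(ys[k])*1000+.25,1),int(v[k+1]-v[k])) for k in sorted(i)])
E
python3 - <<'E'
from pr import *
for n,o in(("w10",63),("w16",0)):
    pf(n,(73,77,.5),25+o,50+o,.1,"lug front");pf(n,(73,77,.5),70+o,90+o,.1,"lug back");pf(n,(63,69,.5),-6+o,18+o,.067,"saddle edge@67 x63-69")
    pf(n,(76,84,.5),0,12,.06,"wax")
E
```

```text
w10 lug front [(99.2, -10), (99.8, -14), (100.2, -27), (100.8, -34), (101.8, 14)]
w10 lug back [(142.8, -5), (143.2, -11), (144.2, 6), (146.2, -5), (147.2, 7)]
w10 saddle edge@67 x63-69 [(69.2, -8), (69.8, -9), (70.2, 6), (70.8, 14), (71.2, 7)]
w10 wax [(3.2, -47), (3.8, -53), (4.2, -38), (6.2, 43), (6.8, 43)]
w16 lug front [(36.2, -15), (36.8, -20), (37.2, -31), (37.8, -19), (38.2, 10)]
w16 lug back [(79.8, -10), (80.2, -12), (81.8, 24), (82.2, 16), (82.8, -10)]
w16 saddle edge@67 x63-69 [(5.8, -14), (6.2, -15), (6.8, 11), (7.2, 27), (7.8, 17)]
w16 wax [(2.8, -48), (3.2, -63), (3.8, -36), (5.2, 58), (5.8, 58)]
```

The edge is 2.5 mm short of the line (saddle at about 6.9–7.2, wax at 4.4 mm). One more push to centre it.

```bash
python3 -m jog '{"travel":[[-5,34,0],[-5,33,0],[-4,33,-20],[0,0,-40],[0,0,-40]],"dr":[[0,0,0],[0,0,0],[0,0,0],[0,0,0],[0,0,0]],"jaw":[255,255,255,255,255]}' 30
python3 -m jog '{"travel":[[0,0,-40],[0,0,-40],[0,0,-29],[0,0,0],[0,0,0]],"dr":[[0,0,0],[0,0,0],[0,0,0],[0,0,0],[0,0,0]],"jaw":[255,255,255,255,255]}'
python3 -m jog '{"travel":[[0,0,0],[0,0,0]],"dr":[[0,0,0],[0,0,0]],"jaw":[255,255]}'
```

```text
time: 24.15
eef_pos: [0.5783, 0.3539, 0.1643]
tcp_rot: [0.65, 0.76, 0.001, 0.001]
contact_force: [0.0, 0.2, -0.9]
opening: 0.104
time: 24.57
eef_pos: [0.5761, 0.3502, 0.052]
tcp_rot: [0.651, 0.759, -0.003, -0.002]
contact_force: [0.7, 1.2, 0.9]
opening: -0.006
time: 24.73
eef_pos: [0.5807, 0.3513, 0.0586]
tcp_rot: [0.652, 0.759, 0.002, 0.001]
contact_force: [-0.5, 0.1, 0.4]
opening: -0.002
```

```bash
python3 -m jog '{"travel":[[1.2,-8,0],[1.2,-8,0],[1,-5,0],[0.5,-3.5,0],[0,0,0]],"dr":[[0,0,0],[0,0,0],[0,0,0],[0,0,0],[0,0,0]],"jaw":[255,255,255,255,255]}'
python3 -m jog '{"travel":[[0,0,0],[-3,20,0],[0,0,40],[0,0,41],[0,0,41]],"dr":[[0,0,0],[0,0,0],[0,0,0],[0,0,0],[0,0,0]],"jaw":[255,255,255,255,255]}'
python3 -m jog '{"travel":[[0,0,41],[5,-36,40],[5,-36,0],[5,-30,0],[0,0,0]],"dr":[[0,0,0],[0,0,0],[0,0,0],[0,0,0],[0,0,0]],"jaw":[0,0,0,0,0]}'
python3 -m jog '{"travel":[[0,0,0],[0,0,0]],"dr":[[0,0,0],[0,0,0]],"jaw":[0,0]}'
python3 - <<'E'
from pr import *
n="w17";shot("wrist",n);print(get_state()["eef_pos"])
pf(n,(73,77,.5),22,50,.1,"lug front");pf(n,(73,77,.5),70,90,.1,"lug back");pf(n,(63,69,.5),-6,18,.067,"saddle edge@67");pf(n,(76,84,.5),0,12,.06,"wax")
show(n,.098,60,134,15,100,3)
for y in(45,60,75):
    pass
E
```

```text
time: 25.15
eef_pos: [0.5831, 0.3242, 0.0556]
tcp_rot: [0.652, 0.758, -0.0, 0.0]
contact_force: [0.1, -0.3, -0.3]
opening: 0.001
time: 25.57
eef_pos: [0.5783, 0.3452, 0.1764]
tcp_rot: [0.652, 0.759, -0.003, -0.001]
contact_force: [1.4, -0.6, 0.6]
opening: -0.001
time: 25.98
eef_pos: [0.5946, 0.2472, 0.2498]
tcp_rot: [0.653, 0.757, -0.001, 0.001]
contact_force: [-0.2, 0.4, -0.4]
opening: 0.708
time: 26.15
eef_pos: [0.593, 0.2518, 0.2482]
tcp_rot: [0.652, 0.758, -0.001, -0.001]
contact_force: [-0.5, -0.3, -1.1]
opening: 0.972
[0.59293454 0.25223975 0.24810131]
w17 lug front [(32.2, -10), (32.8, -36), (33.2, -21), (33.8, 11), (34.8, -12)]
w17 lug back [(76.2, -23), (77.8, 24), (78.2, 18), (79.8, -19), (80.8, 20)]
w17 saddle edge@67 [(1.8, -14), (2.2, -19), (3.2, 25), (3.8, 19), (4.8, -3)]
w17 wax [(0.2, -7), (0.8, -4), (1.2, 5), (1.8, 5), (2.8, -1)]
w17 0.098
 100 4444445555555555555555555555555555555
  97 4444445555555555555555555555555555555
  94 4444445555555555555555555555555555555
  91 4444445555555555555555555555555555555
  88 4444445455555555554455555555555555555
  85 44444455555
[... 315 characters left out ...]
532455455557
  61 7777745554555434554888888423554788888
  58 7777845554555334557888885235557888888
  55 7777845554555445555545552245558888888
  52 7877745554555555555555522455488888888
  49 7722235554555455555555323554888888888
  46 7788735554555455555554235546888888888
  43 8787735554548455555542255548888888888
  40 3556835555988455555532455448888888888
  37 3698875555988687677324554888888888888
  34 3688879756988787873234777888888888888
  31 3588989888987686222388878888888888888
  28 4687778888877672222688678888888888888
  25 2687788888877672897698688888888888888
  22 8777788888887675943346788888888888888
  19 8877778888888798833335788888888888888
  16 8777778888888685884588888888888888888
```

The edge is now 1.5 mm past the line centre towards −y, well within 5 mm, and the lever is untouched at about 0.45 rad. Now to straddle lug and lever: jaws fully open, hand centre at mould (x 106, y 54), coming down from above.

```bash
python3 -m jog '{"travel":[[12,21,0],[12.4,21.8,-20],[0,0,-40],[0,0,-40],[0,0,-20]],"dr":[[0,0,0],[0,0,0],[0,0,0],[0,0,0],[0,0,0]],"jaw":[0,0,0,0,0]}' 20
python3 -m jog '{"travel":[[0,0,-25],[0,0,-20],[0,0,-10],[0,0,0],[0,0,0]],"dr":[[0,0,0],[0,0,0],[0,0,0],[0,0,0],[0,0,0]],"jaw":[0,0,0,0,0]}'
python3 -m jog '{"travel":[[0,0,-12],[0,0,-10],[0,0,-5],[0,0,0],[0,0,0]],"dr":[[0,0,0],[0,0,0],[0,0,0],[0,0,0],[0,0,0]],"jaw":[0,0,0,0,0]}'
cat > st.py <<'E'
from h import *
s=get_state();yw=np.radians(8.9);R=np.array([[np.cos(yw),-np.sin(yw)],[np.sin(yw),np.cos(yw)]])
print("mould xy mm",((s["eef_pos"][:2]-[.521,.225])@R*1000).round(1),"z",s["eef_pos"][2].round(4),"F mould",(s["contact_force"][:2]@R).round(1),"gap",(85*s["opening"]).round(1),s["contact_force"][2].round(1))
E
python3 st.py
python3 - <<'E'
from mp import *
shot("wrist","w18");im,p=load("w18");g=cv2.cvtColor(im,cv2.COLOR_BGR2GRAY)
show("w18",.1,40,160,0,110,4)
E
```

```text
time: 26.62
eef_pos: [0.6142, 0.2954, 0.122]
tcp_rot: [0.651, 0.759, -0.004, -0.003]
contact_force: [-0.4, -0.2, -1.0]
opening: 1.0
time: 27.03
eef_pos: [0.6174, 0.2951, 0.0735]
tcp_rot: [0.651, 0.759, -0.001, -0.0]
contact_force: [-0.0, 1.2, 1.7]
opening: 0.993
time: 27.45
eef_pos: [0.6174, 0.2942, 0.0462]
tcp_rot: [0.652, 0.758, -0.001, -0.0]
contact_force: [-0.4, -0.3, 0.8]
opening: 0.999
w18 0.1
 110 555555555555545556656666663666666666666666666666666666666666
 106 555555555555445555556666663666655556666666666666666666666666
 102 555554555555555555546666663666455546666666666666666666666666
  98 555554555555545555445556663655455666666666666666666666666666
  94 555554555555555554484555553555455545555553336666666666666666
  90 779799999999999999995444442554455544545533333668656666779999
  86 999999999999999999933344543554555988855433366699999999999999
  82 999999999999999999333334542555545464546333666669999999999999
  78 999999999999499943333344543556666666653334666699999999999999
  74 989998999999849855533334442546666666533356659999999999999999
  70 55555555555555545553333444354666
[... 967 characters left out ...]
000012231000000000000000000000000100010008999001110
   6 000000000000110000000100000010000000000100001000000001000000
   2 000000111000000000000000000000100011100000000000100010001101Traceback (most recent call last):
  File "st.py", line 3, in <module>
    print("mould xy mm",((s["eef_pos"][:2]-[.521,.225])@R*1000).round(1),"z",s["eef_pos"][2].round(4),"F mould",(s["contact_force"][:2]@R).round(1),"gap",(85*s["opening"]).round(1),s["contact_force"][2].round(1))
                                                                                                                                                          ^^^^^^^^^^^^^^^^^^^^^^^
AttributeError: 'float' object has no attribute 'round'
```

Rectified view: left finger's inner face at x≈69, the lug at 72–79, the blade inside, right finger at x≈147. Both parts are straddled. Closing in steps, with the hand following towards −x.

```bash
sed -i 's/(85\*s\["opening"\]).round(1),s\["contact_force"\]\[2\].round(1)/round(85*float(s["opening"]),1),round(float(s["contact_force"][2]),1)/' st.py
python3 -m jog '{"travel":[[0,0,0],[0,0,0],[-3,-0.5,0],[0,0,0]],"dr":[[0,0,0],[0,0,0],[0,0,0],[0,0,0]],"jaw":[40,40,63,63]}' 20; python3 st.py
python3 -m jog '{"travel":[[-2,-0.3,0],[0,0,0],[0,0,0]],"dr":[[0,0,0],[0,0,0],[0,0,0]],"jaw":[75,75,75]}'; python3 st.py
python3 -m jog '{"travel":[[0,0,0],[0,0,0],[0,0,0]],"dr":[[0,0,0],[0,0,0],[0,0,0]],"jaw":[81,81,81]}'; python3 st.py
```

```text
time: 27.83
eef_pos: [0.6128, 0.2937, 0.0471]
tcp_rot: [0.652, 0.758, -0.003, -0.002]
contact_force: [-5.5, -1.2, 3.7]
opening: 0.752
mould xy mm [101.4  53.7] z 0.0471 F mould [-5.6 -0.3] gap 63.9 3.7
time: 28.08
eef_pos: [0.6108, 0.2934, 0.0471]
tcp_rot: [0.652, 0.758, -0.003, -0.002]
contact_force: [-6.6, -0.8, 3.3]
opening: 0.708
mould xy mm [99.3 53.7] z 0.0471 F mould [-6.7  0.2] gap 60.1 3.3
time: 28.33
eef_pos: [0.6097, 0.2933, 0.0471]
tcp_rot: [0.652, 0.759, -0.004, -0.003]
contact_force: [-9.3, -1.9, 5.9]
opening: 0.683
mould xy mm [98.2 53.7] z 0.0471 F mould [-9.5 -0.5] gap 58.1 5.9
```

Firm contact on the lug (−9.5 N). Following on.

```bash
python3 -m jog '{"travel":[[-2,-0.3,0],[-2,-0.3,0],[0,0,0],[0,0,0]],"dr":[[0,0,0],[0,0,0],[0,0,0],[0,0,0]],"jaw":[93,105,105,105]}' 20; python3 st.py
python3 -m jog '{"travel":[[-2,-0.3,0],[-2,-0.3,0],[0,0,0],[0,0,0]],"dr":[[0,0,0],[0,0,0],[0,0,0],[0,0,0]],"jaw":[117,129,129,129]}'; python3 st.py
```

```text
time: 28.67
eef_pos: [0.6058, 0.2928, 0.0476]
tcp_rot: [0.652, 0.758, -0.004, -0.002]
contact_force: [-9.5, -1.1, 6.9]
opening: 0.594
mould xy mm [94.3 53.8] z 0.0476 F mould [-9.6  0.3] gap 50.5 6.9
time: 29.0
eef_pos: [0.6019, 0.2923, 0.0486]
tcp_rot: [0.652, 0.759, -0.004, -0.003]
contact_force: [-10.2, -2.5, 11.0]
opening: 0.497
mould xy mm [90.4 54. ] z 0.0486 F mould [-10.4  -0.9] gap 42.2 11.0
```

```bash
python3 -m jog '{"travel":[[-2,-0.3,3],[-2,-0.3,1],[0,0,0],[0,0,0]],"dr":[[0,0,0],[0,0,0],[0,0,0],[0,0,0]],"jaw":[141,153,153,153]}' 30; python3 st.py
python3 - <<'E'
from mp import *
shot("wrist","w19")
show("w19",.1,60,130,0,90,4)
E
```

```text
time: 29.33
eef_pos: [0.598, 0.2917, 0.0499]
tcp_rot: [0.652, 0.758, -0.003, -0.002]
contact_force: [-6.8, -0.2, 0.5]
opening: 0.399
mould xy mm [86.4 54. ] z 0.0499 F mould [-6.8  0.8] gap 33.9 0.5
w19 0.1
  90 99999998566666555553666669669566959
  86 99999993334666555583666669999999999
  82 99999993333454545553566566999999999
  78 99999933333554666653566669999999999
  74 99999855533554566643666799999999999
  70 55533355533554466623566339999999999
  66 00133155533554566634543233018999999
  62 00332055533554666634542033200999999
  58 03330055533448166534540023300199999
  54 03420055533887777434540014411009999
  50 01110155539999899335440012101111099
  46 10110055539988843445443010000100000
  42 01010355539888843445589010100100001
  38 01010955539999943445499010111100101
  34 11011944599999643499859810101010000
  30 00024889989999643399839901010100100
  26 10015555979999649999979996000000110
  22 01011114979999699111168993100011011
  18 10011110979999669444499992100100000
  14 11000100469999666652000000011101010
  10 10000010000100001010000011100101110
   6 00000000000010000000000000110011001
   2 00001011010000011010010000010011001
```

The lug is still at y≈34–76 and the blade is nearly parallel to it. Final squeeze.

```bash
python3 -m jog '{"travel":[[-1,-0.2,1],[-1,-0.2,0],[0,0,0],[0,0,0]],"dr":[[0,0,0],[0,0,0],[0,0,0],[0,0,0]],"jaw":[165,175,175,175]}' 30; python3 st.py
python3 -m jog '{"travel":[[0,0,0],[0,0,0],[0,0,0]],"dr":[[0,0,0],[0,0,0],[0,0,0]],"jaw":[255,255,255]}' 40; python3 st.py
```

```text
time: 29.72
eef_pos: [0.5957, 0.2914, 0.0504]
tcp_rot: [0.651, 0.759, -0.003, -0.002]
contact_force: [-7.5, 1.0, -0.0]
opening: 0.346
mould xy mm [84.1 54. ] z 0.0504 F mould [-7.2  2.2] gap 29.4 -0.0
time: 29.97
eef_pos: [0.5957, 0.2914, 0.0504]
tcp_rot: [0.651, 0.759, -0.004, -0.002]
contact_force: [-7.9, -0.7, 0.3]
opening: 0.339
mould xy mm [84. 54.] z 0.0504 F mould [-7.9  0.6] gap 28.8 0.3
```

The gap is holding at 28.8 mm with 40 N grip, which is the shut thickness. Verifying the wall position, lever angle, chunks and tray numerically.

```bash
python3 - <<'E'
from pr import *
n="w20";shot("wrist",n)
show(n,.098,66,116,14,96,4)
for m in("w17",n):
    pf(m,(73,77,.5),22,45,.1,"lug front");pf(m,(73,77,.5),68,90,.1,"lug back")
from ch import *
chunks("scene","s20");chunks("top","t20")
a=cv2.imread("pics/t20.png");c=cv2.imread("pics/top0.png");_,p=load("t20")
ys=np.arange(-20,90,3)/1000
for im in(c,a):
    g=cv2.cvtColor(im,cv2.COLOR_BGR2GRAY);X=np.array([[*(R@[x,y]+[.521,.225]),.058] for y in ys for x in np.arange(-60,0,5)/1000]);q=proj(p,X).astype(np.float32)
    print(cv2.remap(g,q[:,0].reshape(len(ys),-1),q[:,1].reshape(len(ys),-1),1).mean(1).astype(int).tolist())
E
python3 st.py
```

```text
w20 0.098
  96 4446666665365333466666666
  92 9999766665555366666666666
  88 9999466665355666666669999
  84 9999333666445366686666999
  80 9993333555266456666666999
  76 9984443455356456666669999
  72 9345553545346456633569999
  68 3335553455466444613377999
  64 3325553455456445413330089
  60 3205553455366444410331119
  56 3005553448516444400333000
  52 5115553999588645500440010
  48 0105553999599545511001111
  44 0105553998593445410000110
  40 0025552998594345420011000
  36 0175555999694345651001000
  32 0094789999764389951101100
  28 3487999999964389952601001
  24 2555799999963997899811010
  20 1101799999969911116800010
  16 1110699999966944449910000
w17 lug front [(32.2, -10), (32.8, -36), (33.2, -21), (33.8, 11), (34.8, -12)]
w17 lug back [(76.2, -23), (77.8, 24), (78.2, 18), (79.8, -19), (80.8, 20)]
w20 lug front [(31.2, 20), (32.8, -25), (33.2, -25), (33.8, -36), (34.2, -13)]
w20 lug back [(76.2, -8), (76.8, -9), (87.8, 12), (88.2, 8), (88.8, 7)]
scene px [370. 227.] 275 hsv [ 20 148 189] mould [-0.001 -0.039]
scene px [358. 219.] 115 hsv [ 21 147 189] mould [-0.02 -0.08]
scene px [354. 238.] 35 hsv [178 137 104] mould [ 0.045 -0.075]
top px [275. 176.] 63 hsv [179 178  73] mould [ 0.047 -0.074]
top px [265. 189.] 131 hsv [16 58 83] mould [ 0.012 -0.039]
top px [281. 200.] 78 hsv [ 23 139 145] mould [-0.03  -0.081]
top px [269. 209.] 56 hsv [ 12 199 140] mould [-0.049 -0.041]
[141, 140, 140, 140, 140, 140, 140, 141, 141, 140, 140, 140, 140, 140, 140, 140, 139, 140, 140, 141, 140, 139, 140, 139, 138, 137, 130, 107, 78, 71, 95, 121, 135, 136, 132, 129, 130]
[130, 130, 124, 117, 110, 97, 78, 78, 99, 117, 124, 117, 105, 101, 102, 93, 72, 48, 31, 26, 29, 33, 36, 38, 40, 41, 42, 42, 43, 42, 42, 42, 42, 42, 43, 43, 42]
mould xy mm [84. 54.] z 0.0504 F mould [-7.1  1.6] gap 29.0 -0.5
```

The checks agree, so I'm handing in.

```bash
python3 -c "
from plant import *
print(sign_off())"
```

```text
the job is handed in; nothing more can be done
None
```

I tipped all five chunks into the mould and set the tray back flat on the bench. I then pushed the end wall onto the wax line and squeezed the lever shut against the lug. I handed in at about 30 s with both still pinched; no verdict is reported.

**Last checks:**
- **Wall:** the saddle edge is about 1.4 mm past the middle of the wax line towards −y in the wrist view, and within 1 mm in the top view. The limit is 5 mm.
- **Lever:** the jaws stopped at a 29 mm gap under 40 N, against 30 mm nominal for shut, and the blade looks parallel to the lug. I did not measure the angle itself.
- **Pinch:** the hand still pushes about 7 N net against the lug, within the 40 N grip.
- **Chunks:** I saw all five in the mould right after tipping. At the end, colour detection gave four separate blobs, the largest probably two chunks together, all well ahead of the wall (y about −39 mm or lower).
- **Tray:** the wrist force showed it resting on the bench at release, and the arm did not go near it afterwards. I took no later picture to confirm it.
- **Bystanders:** I felt no contact with any of them, but I did not measure their final positions.

**What went wrong on the way:**
- The first handle grasp slipped and shifted the tray about 18 mm.
- The first push passed over the lug without moving the wall. The fingertips sit roughly 25 mm higher than the reported TCP suggests, so I worked lower after that.

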